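# Reload a bench bottle filler: swap a bottle, run the shuttle home, latch the splash guard

## Robot

A 6-joint arm with a two-finger parallel gripper is mounted at the origin on the work surface. World frame = base frame: x ahead of the robot, y to its left, z up, the work surface at z = 0. Lengths are in mm, angles in rad, forces in N, time in s.
With the tool pointing down it reaches from about 200 to 875 mm from the base axis. Payload 3.4 kg.
Tool frame: the origin (TCP) lies midway between the tips of the shut fingers; the grasp point (between the pads) lies 19 mm behind it; z points along the fingers, y is the line along which they close (so a half turn about z gives the same grasp; the last joint's range is limited). The gripper opens to 94 mm and grips with 3 to 60 N. Pads are 16 mm wide; open, the fingers measure 119 mm over their backs; the gripper's body (75 mm by 177 mm) begins 78 mm behind the grasp point.
Start: joints at [1.108, 0.276, 1.505, -0, 1.361, -0.121], TCP at [192.751, 541.772, 167.893] pointing down, gripper open.
Joint ranges: [-2.89, 2.89], [-0.75, 2.08], [0.22, 2.7], [-1.18, 4.32], [0.11, 2.71], [-2.7, 2.7]. Speed limits (rad/s): [2.57, 2.57, 3.14, 3.14, 3.14, 3.14].

## Interface

Orientations are given as a unit quaternion [x, y, z, w].
In Python, from rig import arm gives the robot as it stands. The module is installed in compiled form; this text tells all that it offers.
- The arm moves only by the shell command python3 -m creep 'ROWS' [FORCE]. ROWS is text: rows parted by semicolons, each of 7 numbers parted by spaces: the turn, a rotation vector about the tool's x, y, z in rad, then the shift along the tool's x, y, z in m, then the finger opening in m, from 0 to 0.094. In form: ax ay az x y z fingers; .... A call has 1 to 12 rows; each row is the pose to reach, as a shift and turn from the pose commanded when the call began, along the tool's axes at that moment; what a row does not reach only later rows make up. A row lasts 1/8 s, in which the tool goes at most 62.5 mm and 10.7 degrees, less where a joint would pass 70% of its speed; a pose out of reach is approached as far as the arm can. A call with a gripper value outside its range is refused whole. The fingers move at their own pace and stop on an object; FORCE is the grip in N (left out, the last holds). Time passes only in rows, so rows that repeat a pose let the fingers close. It gives the time, the measured TCP pose, the force, the opening and the grip force at its end, in the units of the state.
- arm.get_obs(): the state, without advancing time (a new reading comes with each control period).
- arm.snapshot(name): name is "scene" or "top"; returns the picture (400x640x3 uint8, red, green, blue); there is no depth.
- arm.camera_model(name): a dict with "fx", "fy", "cx", "cy" (pixels), "dist_coeffs" ([k1, k2, p1, p2, k3] as OpenCV has them; the pictures are not rectified), "eye" and "rotation" of the camera in the world. Camera axes: x right, y down, z forward; pixel columns grow to the right and rows downward; lengths in mm; the calibration is good to about 2 mm. A picture is of the moment at which its call begins. camera_model takes no time and is no camera call.
- arm.job_done(): hands the job in; it is judged then, once.
The state is a dict: "clock": time; "joints": joint angles; "dq": joint speeds; "joint_efforts": joint torques, N m; "tool_pos": TCP position; "orientation": TCP orientation; "contact_force": force on the tool from outside, world axes, zero at the start; "moment": the same for the moment, N m; "grip_width": finger opening in mm; "grip_force": force on a finger pad.
Only numpy, scipy, OpenCV 4.12 (cv2) and the standard library are available. Lean on these libraries where they do the work, as an engineer would, in place of code of your own. Each camera call takes 0.05 s, during which the arm holds its last target. There are 200 camera calls.

## Task

Get the bottle filler ready for its next fill: take the one filled, capped bottle out of the shuttle and stand it in the steel tray beside the other filled bottles, then stand the loose empty bottle in the nest it leaves. Push the loaded shuttle fully home against its stops under the spouts; it jams between its guides if pushed off-centre, so push on the middle of its front rail, straight along the guides, and do not force it. Last, press the splash guard all the way down by its lip until the spring catch clicks over the pin; keep every bottle upright and leave the other things on the bench alone.

Things in the scene. Friction and masses are not known exactly. Their poses are not given: they have to be found in the camera images.
- filler: Bench bottle filler, fixed. Origin at bench height on the centre line of its guides, in the guard's plane; +y is the way the shuttle slides in, +x across, +z up. Steel bed 290 wide, y -300 to +250, top at z 10 mm; white guide bars, tops at z 28, inner faces at x +-119.5, y -220 to +100; guard posts at x +-137, 18 wide, z to 278; tank y over 122, z to 404
- spout (a point): Tip of the middle of three spouts (others 72 mm either side along the filler's x), filler y +60 mm, 162 mm above the bench, under a manifold (y 37 to 83, z 186 to 224 mm). The shuttle is fully home, against two rubber stops, when the middle of its bottle row is under this point: its origin then at filler y +60, x 0, z 10 mm. Axes are the filler's
- shuttle: Loose aluminium bottle shuttle, about 0.4 kg, lying on the bed between the guides with 1.5 mm play each side of its 60 mm long black side shoes (236 mm over them). Origin at its underside under the middle of the bottle row; +y is the way it slides in, +x along the row. Three nests at x -72, 0, +72, y 0 mm, 66 mm square, floor 4 mm above origin, fences to 19 mm; y extent -160 to +37 mm
- push_rail (a point): Middle of the front face of the shuttle's smooth, oily front rail (at its y -160), an upright strip 210 wide, 6 thick, 10 to 46 mm above the bench; point 32 mm above it; axes the shuttle's. Behind it 115 mm of bare apron. Pushed here along +y it slides with 4 to 12 N for 185 to 205 mm; over about 40 mm off the middle it cocks and jams. Over 60 N is forcing. Once home it is 100 mm in front of the guard
- guard_lip (a point): Middle of the top face of the splash guard's push lip: steel, 140 mm along the filler's x, 34 deep along y, 5 thick, standing out to the filler's -y from the top edge of the clear panel (250 wide, 100 high) that hangs across the mouth. It is 250 to 265 mm above the bench while the guard is up, 150 mm when fully down. Axes are the filler's
- guard (a joint): Splash guard travel, m: 0 fully raised, 0.115 on its bottom stop, growing as the guard is pushed down; starts at 0 to 0.015. Friction of about 5 N keeps it where it is left, so pushing it down takes 2 to 3 N, and up to about 10 N more over the last 20 mm where its pin pushes the catch back; the catch clicks back at about 0.112
- catch (a joint): Spring catch, a bevelled dark steel nose in a housing on the front of the post on the filler's +x side, 117 mm above the bench. 0 sprung out (at rest); up to 0.010 m while the guard's striker pin pushes it back; it springs back to 0 once the pin has passed below it
- filled: The filled bottle to take out: dark oil, white collar and red press-on cap, in one of the three shuttle nests. Body 59 mm across to 72 mm height, shoulder up to 92 mm, neck 27 mm across, cap and collar about 30 mm across from 108 to 138 mm height. About 0.36 kg. Its origin is the centre of its underside, its z axis points up.
- empty: The loose empty bottle on the open bench: clear greenish glass, open neck. Body 59 mm across to 72 mm height, shoulder up to 92 mm, neck 27 mm across from 92 to 130 mm (rim). About 0.15 kg. Its origin is the centre of its underside, its z axis points up.
- empty_a: An empty bottle like the loose one, already standing in a nest of the shuttle. Its origin is the centre of its underside, its z axis points up.
- empty_b: Another empty bottle like the loose one, already standing in a nest of the shuttle. Its origin is the centre of its underside, its z axis points up.
- serving_tray: Shallow stainless tray for the filled bottles, 160 mm along its x, 230 mm along its y, rim 18 mm high, floor and walls 3 mm, fixed. Origin at the centre of its underside, z up. Two filled bottles stand near its -y end, at about x = -40 and +40 mm, y = -75 mm; its +y half is free
- full_a: Filled, capped bottle in the steel tray, same shape as the one in the shuttle; leave it alone. Its origin is the centre of its underside, its z axis points up.
- full_b: The second filled, capped bottle in the steel tray; leave it alone. Its origin is the centre of its underside, its z axis points up.
- cap_bowl: Steel bowl of red caps, 92 mm across and 42 mm high, on the bench; leave it alone. Its origin is the centre of its underside, its z axis points up.
Mind the look-alikes: they are no part of the job. What is shaped like the empty but orange is not meant. Leave any orange look-alike of the filled alone.

How it is judged (in metres and radians):
On the way, in this order (a step that is already met when the one before it is completed fails the run):
1. the filled, capped bottle stands upright and released in the steel tray (x of filled in the frame of serving_tray between -0.049 and 0.049 m and y of filled in the frame of serving_tray between -0.084 and 0.084 m and z of filled in the frame of serving_tray below 0.01 m and angle between filled's own z axis and vertical below 0.1 rad and linear speed of filled below 0.05 m/s and contact force between the fingers and filled below 0.1 N), for 0.2 s.
2. all three empty bottles stand upright and released in the shuttle's nests (y of empty in the frame of shuttle between -0.01 and 0.01 m and x of empty in the frame of shuttle between -0.085 and 0.085 m and z of each of empty, empty_a, empty_b in the frame of shuttle below 0.01 m and angle between each of empty, empty_a, empty_b, filled's own z axis and vertical below 0.1 rad and y of empty_a in the frame of shuttle between -0.01 and 0.01 m and x of empty_a in the frame of shuttle between -0.085 and 0.085 m and y of empty_b in the frame of shuttle between -0.01 and 0.01 m and x of empty_b in the frame of shuttle between -0.085 and 0.085 m and contact force between the fingers and empty below 0.1 N and x of filled in the frame of serving_tray between -0.049 and 0.049 m and y of filled in the frame of serving_tray between -0.084 and 0.084 m and z of filled in the frame of serving_tray below 0.01 m and linear speed of filled below 0.05 m/s), for 0.2 s.
3. the loaded shuttle is fully home against its stops (y of shuttle in the frame of filler above 0.056 m and y of empty in the frame of shuttle between -0.01 and 0.01 m and x of empty in the frame of shuttle between -0.085 and 0.085 m and z of each of empty, empty_a, empty_b in the frame of shuttle below 0.01 m and angle between each of empty, empty_a, empty_b's own z axis and vertical below 0.1 rad and y of empty_a in the frame of shuttle between -0.01 and 0.01 m and x of empty_a in the frame of shuttle between -0.085 and 0.085 m and y of empty_b in the frame of shuttle between -0.01 and 0.01 m and x of empty_b in the frame of shuttle between -0.085 and 0.085 m), for 0.2 s.
4. the splash guard is fully down with the spring catch sprung back over its pin (value of joint guard above 0.11 m and value of joint catch below 0.0025 m and y of shuttle in the frame of filler above 0.056 m), for 0.2 s.
At the end, for the whole second after the job is handed in: The filled bottle stands upright inside the steel tray; three empties stand upright in the three shuttle nests; the shuttle is home (within 4 mm of its stops); the guard is down (within 5 mm of its bottom stop) with the catch sprung back (within 2.5 mm); all at rest and released (all of step 4 and x of filled in the frame of serving_tray between -0.049 and 0.049 m and y of filled in the frame of serving_tray between -0.084 and 0.084 m and z of filled in the frame of serving_tray below 0.01 m and angle between each of filled, empty, empty_a, empty_b's own z axis and vertical below 0.1 rad and linear speed of filled below 0.05 m/s and y of empty in the frame of shuttle between -0.01 and 0.01 m and x of empty in the frame of shuttle between -0.085 and 0.085 m and z of each of empty, empty_a, empty_b in the frame of shuttle below 0.01 m and y of empty_a in the frame of shuttle between -0.01 and 0.01 m and x of empty_a in the frame of shuttle between -0.085 and 0.085 m and y of empty_b in the frame of shuttle between -0.01 and 0.01 m and x of empty_b in the frame of shuttle between -0.085 and 0.085 m and linear speed of each of filled, empty, empty_a, empty_b, shuttle below 0.02 m/s); the robot touches nothing.
It fails at once if a bottle is tipped over (leans more than 23 degrees) (angle between any of filled, empty, empty_a, empty_b, full_a, full_b's own z axis and vertical above 0.4 rad).
It fails at once if the shuttle is forced (pushed with more than 60 N) (contact force between any of the fingers, the arm and shuttle above 60 N).
It fails at once if the filled bottles in the tray or the bowl of caps are shifted more than 15 mm (distance of any of full_a, full_b, cap_bowl from where it was at the start of the episode above 0.015 m).
It also fails if it takes over 69 s, if anything falls off the work surface, if the arm or the gripper's body presses on something with over 40 N, if the wrist force passes 120 N, or if a joint passes its speed limit or range.

## Working session

There is one attempt and no reset: what is moved stays moved. The work goes in short steps, Python scripts to look and compute and a shell command to move; the robot and the scene stay as the last step left them, time stands still between calls to the robot, and variables do not carry over. Pictures are saved under pics/ and viewed, at most 10 in all, crops included, and the job is handed in when it is done.

```bash
mkdir -p pics; python3 - <<'E'
from rig import arm
import cv2,numpy as np
for n in("scene","top"):
    im=arm.snapshot(n); cv2.imwrite(f"pics/{n}0.png",im[:,:,::-1]); m=arm.camera_model(n); print(n,{k:np.round(v,4).tolist() for k,v in m.items()})
o=arm.get_obs(); print({k:np.round(v,3).tolist() for k,v in o.items()})
E
```

```text
scene {'fx': 384.7474, 'fy': 384.7474, 'cx': 313.5837, 'cy': 201.0219, 'dist_coeffs': [-0.0761, 0.0, 0.0, 0.0, 0.0], 'eye': [908.7324, -722.4203, 1035.2164], 'rotation': [0.9164, 0.2205, -0.0869, -0.3225]}
top {'fx': 423.9687, 'fy': 423.9687, 'cx': 315.948, 'cy': 195.6834, 'dist_coeffs': [-0.1069, 0.0, 0.0, 0.0, 0.0], 'eye': [475.3974, -121.8818, 1252.5799], 'rotation': [-0.6967, 0.716, -0.03, 0.0318]}
{'clock': 0.1, 'joints': [1.108, 0.277, 1.506, -0.0, 1.361, -0.121], 'dq': [0.001, -0.002, -0.004, -0.001, 0.001, 0.0], 'joint_efforts': [0.001, -40.545, -23.778, 0.07, 0.03, -0.0], 'tool_pos': [192.509, 541.236, 167.104], 'orientation': [0.17, 0.985, -0.001, -0.0], 'contact_force': [-0.883, -0.37, -0.127], 'moment': [0.008, -0.0, 0.012], 'grip_force': 0.0, 'grip_width': 93.941}
```

View pics/scene0.png

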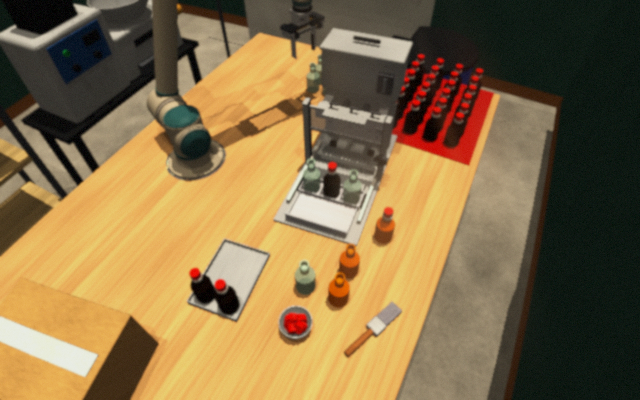

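View pics/top0.png

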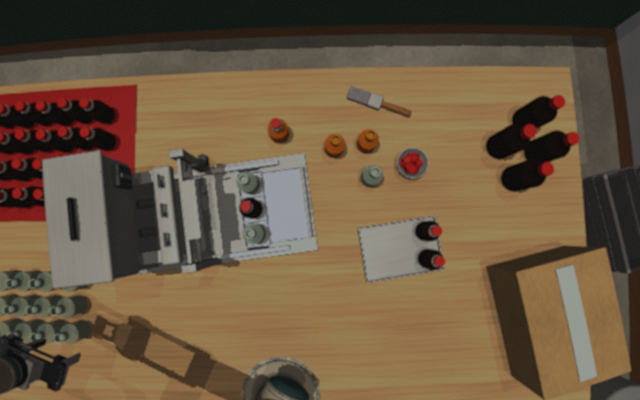

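The scene picture shows the filled bottle in the middle nest (cap at 332,167) with empties on either side. The loose empty is at (305,277), the tray at about (230,280) and the cap bowl at (296,323). In the top picture, the filled cap is at (246,207), the loose empty at (372,176), the tray spans (360–443, 218–281), and the orange look-alikes are at (335,145), (368,140) and (278,130). I'll enlarge the crops to get pixel positions.

```bash
cat > h.py <<'E'
import numpy as np,cv2
from scipy.spatial.transform import Rotation as R
from rig import arm
class Cam:
    def __init__(s,n):
        m=arm.camera_model(n); s.K=np.array([[m['fx'],0,m['cx']],[0,m['fy'],m['cy']],[0,0,1.]]); s.d=np.array(m['dist_coeffs'],float); s.e=np.array(m['eye'])
        s.R=R.from_quat(m['rotation']).as_matrix()
    def ray(s,p):
        u=cv2.undistortPoints(np.array(p,float).reshape(-1,1,2),s.K,s.d)[0,0]; v=s.R@[u[0],u[1],1]; return v/np.linalg.norm(v)
    def plane(s,p,z):
        v=s.ray(p); return s.e+v*(z-s.e[2])/v[2]
    def proj(s,X):
        return cv2.projectPoints((np.array(X,float).reshape(-1,3)-s.e)@s.R,np.zeros(3),np.zeros(3),s.K,s.d)[0][:,0]
S,T=Cam("scene"),Cam("top")
def tri(ps,pt):
    a,b=S.ray(ps),T.ray(pt); A=np.stack([a,-b],1); t=np.linalg.lstsq(A,T.e-S.e,rcond=None)[0]
    P,Q=S.e+a*t[0],T.e+b*t[1]; return (P+Q)/2,np.linalg.norm(P-Q)
E
python3 - <<'E'
import cv2,numpy as np
from h import *
def crop(n,x,y,w,h,k):
    im=cv2.imread(f"pics/{n}0.png")[y:y+h,x:x+w]; im=cv2.resize(im,None,fx=k,fy=k,interpolation=cv2.INTER_CUBIC)
    for g in range(-(-x//10)*10,x+w,10):cv2.line(im,((g-x)*k,0),((g-x)*k,4 if g%50 else 12),(0,255,255),1)
    for g in range(-(-y//10)*10,y+h,10):cv2.line(im,(0,(g-y)*k),(4 if g%50 else 12,(g-y)*k),(0,255,255),1)
    return im
cv2.imwrite("pics/ct.png",crop("top",190,130,133,100+40,6)[:600]);
a=crop("top",190,140,130,130,5)[:600]
b=crop("scene",270,90,130,150,4)
c=crop("top",345,130,100,155,4); d=crop("scene",180,235,180,110,4)
cv2.imwrite("pics/c1.png",crop("top",165,140,160,120,5)); 
o=np.zeros((600,800,3),np.uint8); o[:600,:400]=c[:600,:400]if c.shape[0]>=600 else 0; o[:600,400:]=crop("scene",290,100,100,150,4); cv2.imwrite("pics/c2.png",o)
cv2.imwrite("pics/c3.png",crop("scene",180,230,190,110,4))
def blobs(n,f,amin):
    im=cv2.cvtColor(cv2.imread(f"pics/{n}0.png"),cv2.COLOR_BGR2HSV).astype(int)
    m=f(im).astype(np.uint8); k,_,st,ce=cv2.connectedComponentsWithStats(m)
    print(n,[(ce[i].round(1).tolist(),st[i].tolist()) for i in range(1,k) if st[i,4]>=amin and 180<ce[i][0]<450 and 90<ce[i][1]<345])
red=lambda h:((h[...,0]<6)|(h[...,0]>174))&(h[...,1]>170)&(h[...,2]>90)
blobs("scene",red,8); blobs("top",red,8)
E
```

```text
scene [([446.2, 120.5], [392, 72, 101, 92, 3473]), ([332.2, 165.6], [329, 162, 8, 9, 60]), ([388.0, 211.3], [385, 208, 7, 7, 37]), ([194.6, 273.3], [190, 269, 10, 10, 77]), ([219.6, 284.9], [215, 280, 11, 11, 92]), ([295.3, 322.8], [284, 313, 23, 21, 405])]
top [([275.2, 122.9], [271, 119, 10, 9, 70]), ([411.3, 162.7], [400, 153, 23, 21, 298]), ([245.0, 205.7], [241, 201, 10, 10, 78]), ([436.4, 230.5], [432, 225, 10, 12, 80]), ([439.3, 260.9], [435, 256, 10, 11, 78])]
```

View pics/c1.png

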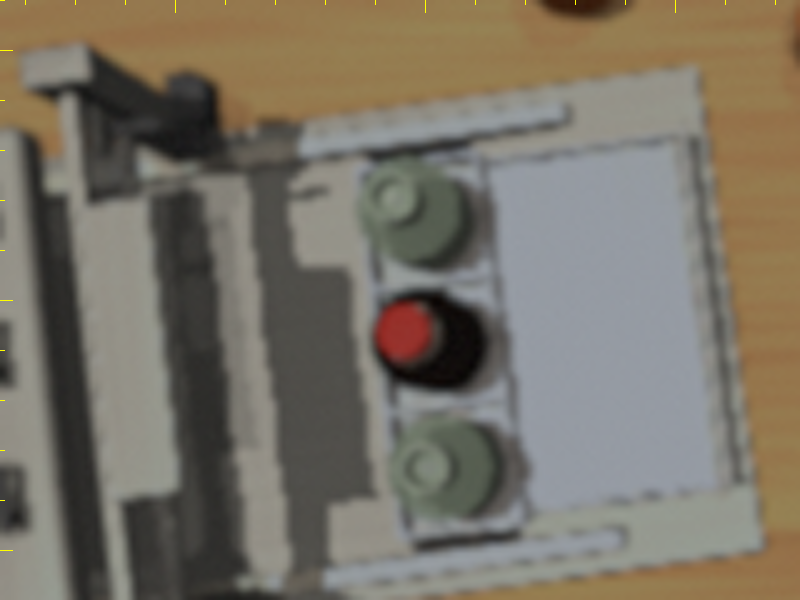

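View pics/c2.png

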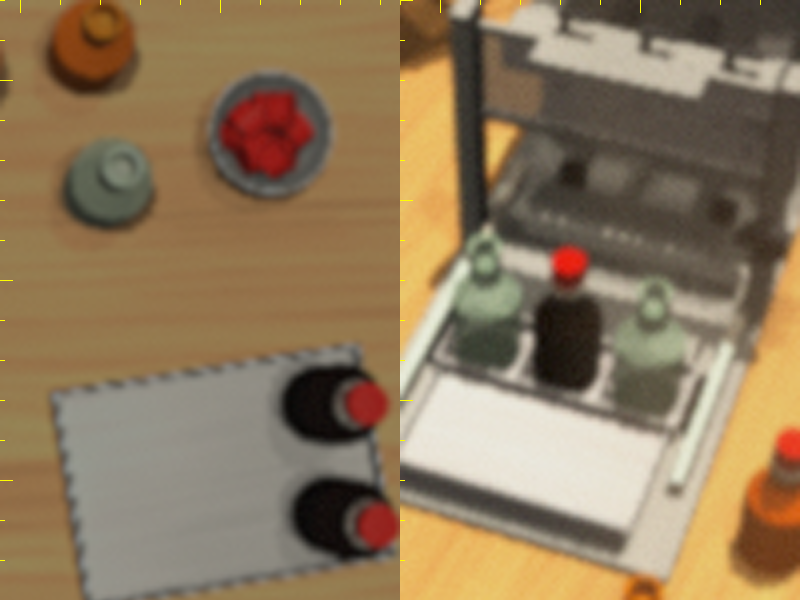

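View pics/c3.png

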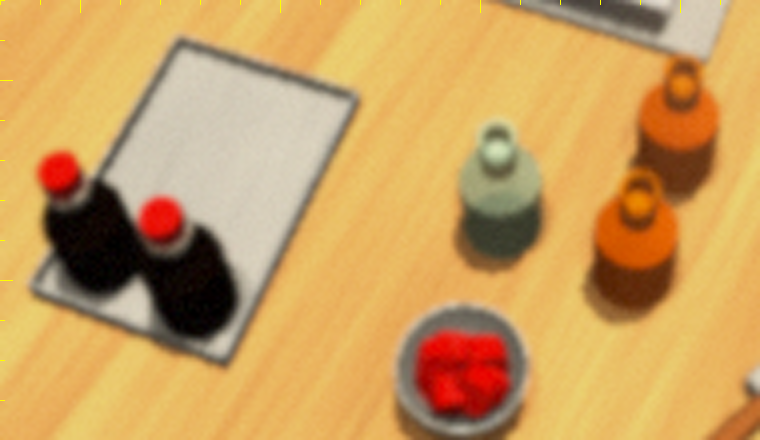

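Top crop: nest rims at (244.4,179.6) and (251,233), bed front corners at (304.4,153.6) and (317.6,249.6), rail ends at about (304.4,167.6) and (315,236). The close crops give the loose empty's rim at (375,172) in top and (304,263) in scene. Tray corners in scene are (225,240), (269.2,254.2), (188.8,302) and (237,320.5).

```bash
python3 - <<'E'
from h import *
r=lambda v:np.round(v,1).tolist()
def p(n,s,t):
    X,g=tri(s,t); print(n,r(X),'gap',round(g,1))
p("filledcap",(332.2,165.6),(245,205.7)); p("fa",(194.6,273.3),(439.3,260.9)); p("fb",(219.6,284.9),(436.4,230.5))
p("nestL rim",(311.2,159.5),(251,233)); p("nestR rim",(354.2,172),(244.4,179.6)); p("loose",(304.2,263.2),(375,172))
p("tray c1",(225,240),(366.2,280)); p("tray c2",(269.2,254.2),(358.8,228.2)); p("tray c3",(237,320.5),(434.2,216.8))
for q in [(225,240),(269.2,254.2),(188.8,302),(237,320.5)]: print("tray S z18",r(S.plane(q,18)))
for q in [(358.8,228.2),(434.2,216.8),(366.2,280)]: print("tray T z18",r(T.plane(q,18)))
A=[T.plane(q,10) for q in [(304.4,153.6),(317.6,249.6)]]; print("bed front",r(A[0]),r(A[1]),r(np.linalg.norm(A[0]-A[1])))
print("bed S",r(S.plane((356.5,244.5),10)))
B=[T.plane(q,46) for q in [(304.4,167.6),(315,236)]]; print("rail",r(B[0]),r(B[1]),r(np.linalg.norm(B[0]-B[1])))
G=[T.plane(q,28) for q in [(279,162.4),(290.6,248)]]; print("guide ends",r(G[0]),r(G[1]))
for nm,q,z in[("fc",(245,205.7),138),("nL",(251,233),130),("nR",(244.4,179.6),130),("loose",(375,172),130)]: print(nm,"T",r(T.plane(q,z)))
for nm,q,z in[("fc",(332.2,165.6),132),("nL",(311.2,159.5),130),("nR",(354.2,172),130),("loose",(304.2,263.2),130)]: print(nm,"S",r(S.plane(q,z)))
E
```

```text
filledcap [550.8, 66.0, 147.5] gap 0.8
fa [391.1, -441.8, 134.4] gap 1.6
fb [471.1, -438.1, 133.9] gap 2.7
nestL rim [480.6, 50.9, 156.9] gap 3.1
nestR rim [622.6, 68.5, 148.2] gap 6.3
loose [633.4, -280.1, 129.1] gap 0.4
tray c1 [332.7, -261.0, 9.2] gap 4.1
tray c2 [485.5, -242.9, 10.0] gap 0.1
tray c3 [514.0, -467.1, 6.2] gap 4.3
tray S z18 [335.9, -266.1, 18.0]
tray S z18 [488.9, -246.7, 18.0]
tray S z18 [366.2, -487.8, 18.0]
tray S z18 [520.3, -468.8, 18.0]
tray T z18 [485.4, -242.2, 18.0]
tray T z18 [512.0, -465.2, 18.0]
tray T z18 [335.3, -258.7, 18.0]
bed front [710.8, -89.3, 10.0] [426.6, -120.7, 10.0] 286.0
bed S [712.4, -88.7, 10.0]
rail [663.2, -89.3, 46.0] [466.6, -114.5, 46.0] 198.2
guide ends [683.5, -14.9, 28.0] [433.9, -43.3, 28.0]
fc T [551.7, 67.8, 138.0]
nL T [479.4, 54.2, 130.0]
nR T [622.3, 69.9, 130.0]
loose T [633.1, -280.1, 130.0]
fc S [544.2, 79.5, 132.0]
nL S [468.8, 75.6, 130.0]
nR S [619.2, 87.0, 130.0]
loose S [633.8, -280.4, 130.0]
```

```bash
cat >> h.py <<'E'
def rows(*W,yaw0=None):
    """W: (x,y,z[,yaw]) world mm -> row per waypoint from the present pose"""
    o=arm.get_obs(); Rc=R.from_quat(o['orientation']); p0=np.array(o['tool_pos'])
    for w in W:
        y=w[3]; c,s=np.cos(y),np.sin(y); Rt=R.from_matrix(np.array([[-s,c,0],[c,s,0],[0,0,-1.]]))
        Rt=Rt if len(w)<5 else Rt*R.from_rotvec(w[4])
        print(w[:4],'->',np.round(np.r_[(Rc.inv()*Rt).as_rotvec(),Rc.inv().apply(np.array(w[:3])-p0)/1000],4).tolist())
    print('clock',o['clock'])
E
python3 -c "
from h import *
rows((192,541,300,1.229),(205,320,320,.9),(340,40,320,.113),(551,64,300,.113))"
```

```text
(192, 541, 300, 1.229) -> [-0.0016, -0.0002, 0.0, 0.0004, -0.0006, -0.1329]
(205, 320, 320, 0.9) -> [-0.0016, 0.0001, 0.329, -0.0859, -0.2045, -0.1526]
(340, 40, 320, 0.113) -> [-0.0015, 0.0007, 1.116, -0.3069, -0.4231, -0.1523]
(551, 64, 300, 0.113) -> [-0.0015, 0.0007, 1.116, -0.4977, -0.3297, -0.1325]
clock 0.1
```

```bash
python3 -m creep '0 0 0 0 0 -0.06 0.06; 0 0 0 0 0 -0.12 0.06; 0 0 0.05 -0.02 -0.05 -0.15 0.06; 0 0 0.2 -0.05 -0.1 -0.152 0.06; 0 0 0.33 -0.086 -0.15 -0.152 0.06; 0 0 0.33 -0.086 -0.2 -0.152 0.06; 0 0 0.5 -0.13 -0.245 -0.152 0.06; 0 0 0.67 -0.17 -0.29 -0.152 0.06; 0 0 0.85 -0.22 -0.335 -0.152 0.06; 0 0 1.02 -0.26 -0.38 -0.152 0.06; 0 0 1.116 -0.3 -0.42 -0.152 0.06; 0 0 1.116 -0.307 -0.423 -0.152 0.06' 30; python3 -c "
from h import *
rows((551,64,300,.113),(551,64,180,.113),(551,64,118,.113))"
```

```text
clock: 1.6
tool_pos: [341.1, 36.9, 319.3]
orientation: [0.669, 0.743, -0.001, -0.0]
contact_force: [0.6, 1.6, 0.3]
grip_width: 60.1
grip_force: 0.0
(551, 64, 300, 0.113) -> [-0.0011, 0.0007, -0.0084, 0.0051, 0.2117, 0.0191]
(551, 64, 180, 0.113) -> [-0.0011, 0.0007, -0.0084, 0.0052, 0.2118, 0.1391]
(551, 64, 118, 0.113) -> [-0.0011, 0.0007, -0.0084, 0.0052, 0.2118, 0.2011]
clock 1.6
```

```bash
python3 -m creep '0 0 0 0 0.06 0 0.05; 0 0 -0.008 0.002 0.12 0.01 0.05; 0 0 -0.008 0.004 0.18 0.03 0.05; 0 0 -0.008 0.005 0.212 0.08 0.05; 0 0 -0.008 0.005 0.212 0.13 0.05; 0 0 -0.008 0.005 0.212 0.139 0.05; 0 0 -0.008 0.005 0.212 0.139 0.05'; python3 - <<'E'
from h import *
rows((551,64,118,.113)); print(np.round(arm.get_obs()['tool_pos'],1))
a=arm.snapshot("scene")[:,:,::-1]; b=arm.snapshot("top")[:,:,::-1]
k=5; A=cv2.resize(a[120:230,290:370],None,fx=5,fy=5,interpolation=2); B=cv2.resize(b[160:270,210:290],None,fx=5,fy=5,interpolation=2)
cv2.imwrite("pics/g1.png",np.hstack([A,B]))
E
```

```text
clock: 2.48
tool_pos: [550.2, 70.3, 181.6]
orientation: [0.662, 0.749, 0.0, 0.0]
contact_force: [-0.8, -0.5, 0.1]
grip_width: 50.0
grip_force: 0.0
(551, 64, 118, 0.113) -> [0.0004, -0.0004, 0.0095, -0.0063, -0.0, 0.0636]
clock 2.475
[550.2  70.3 181.6]
```

View pics/g1.png

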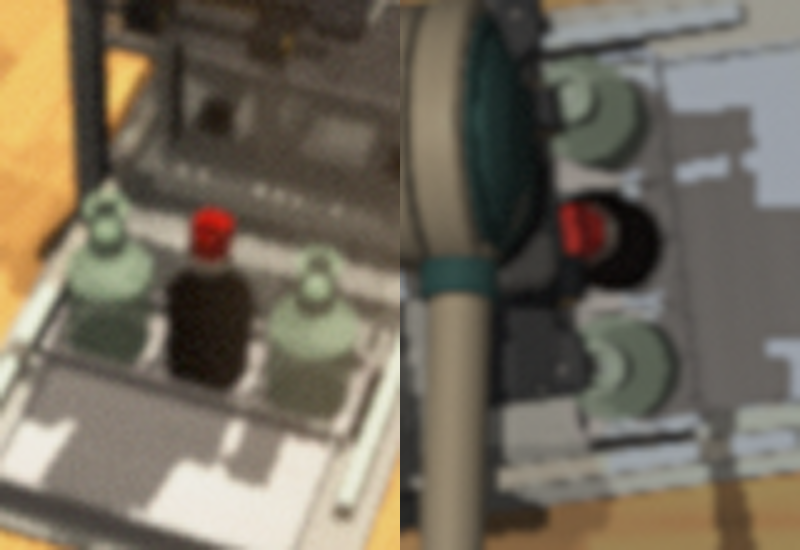

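The scene crop shows the cap at about (332,166) with no fingers round it yet. In the top crop, the gripper covers the left half of the cap. I'll check the fingertip projections against the images.

```bash
python3 - <<'E'
from h import *
o=arm.get_obs(); p=np.array(o['tool_pos']); print(p.round(1),np.round(o['dq'],3))
for n,C in(("S",S),("T",T)):
    print(n,C.proj([p,p+[30,3,0],p-[30,3,0],p+[0,0,19],[551,66,147],[551,66,152],[551,64,14]]).round(1).tolist())
a=arm.snapshot("scene")[:,:,::-1]
cv2.imwrite("pics/g2.png",cv2.resize(a[60:220,250:410],None,fx=3.75,fy=3.75,interpolation=2))
# base of bottles: cap red mask in present pictures
E
```

```text
[551.6  69.8 183.5] [-0.007 -0.007 -0.007 -0.001 -0.005 -0.   ]
S [[333.3, 156.9], [342.4, 159.3], [324.3, 154.5], [333.4, 152.5], [332.4, 165.7], [332.4, 164.6], [331.3, 192.9]]
T [[241.2, 204.6], [239.9, 192.9], [242.5, 216.4], [239.8, 204.1], [245.1, 205.7], [244.8, 205.6], [253.5, 208.6]]
```

View pics/g2.png

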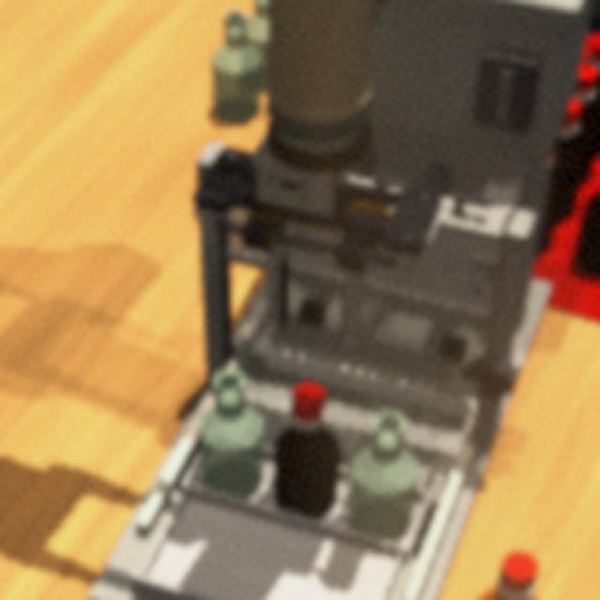

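The left finger shows at about (323,150) in scene, which matches its predicted projection, so the measured pose can be trusted. The cap triangulates to (551,66), so I'll descend and grip.

```bash
python3 -m creep '0 0 0 -0.004 -0.001 0.02 0.05; 0 0 0 -0.004 -0.001 0.04 0.05; 0 0 0 -0.004 -0.001 0.055 0.05; 0 0 0 -0.004 -0.001 0.065 0.05; 0 0 0 -0.004 -0.001 0.065 0.05; 0 0 0 -0.004 -0.001 0.065 0.02; 0 0 0 -0.004 -0.001 0.065 0.02; 0 0 0 -0.004 -0.001 0.065 0.02; 0 0 0 -0.004 -0.001 0.065 0.02' 30; python3 -c "
from h import *
print(arm.get_obs()['grip_width']); rows((551,66,250,.113),(450,-150,260,.113),(419,-319,230,.113),(419,-319,115,.113))"
```

```text
clock: 3.75
tool_pos: [549.9, 65.1, 116.0]
orientation: [0.663, 0.749, 0.0, 0.0]
contact_force: [-0.5, -0.0, -0.2]
grip_width: 20.2
grip_force: 0.0
20.156623601408434
(551, 66, 250, 0.113) -> [0.0004, 0.0, 0.0081, 0.0007, 0.0012, -0.134]
(450, -150, 260, 0.113) -> [0.0004, 0.0, 0.0081, -0.2015, -0.1251, -0.144]
(419, -319, 230, 0.113) -> [0.0004, 0.0, 0.0081, -0.3655, -0.1763, -0.114]
(419, -319, 115, 0.113) -> [0.0004, 0.0, 0.0081, -0.3655, -0.1763, 0.001]
clock 3.75
```

```bash
python3 - <<'E'
from h import *
a=arm.snapshot("scene")[:,:,::-1]; b=arm.snapshot("top")[:,:,::-1]
A=cv2.resize(a[100:220,290:370],None,fx=5,fy=5,interpolation=2); B=cv2.resize(b[150:270,210:290],None,fx=5,fy=5,interpolation=2)
cv2.imwrite("pics/g3.png",np.hstack([A,B]))
p=np.array(arm.get_obs()['tool_pos']); print(p,S.proj([p,p+[0,0,19],p+[0,0,97]]).round(1).tolist(),T.proj([p,p+[0,0,19],p+[0,0,97]]).round(1).tolist())
E
```

```text
[549.81413575  65.13062545 115.932405  ] [[331.8, 172.4], [331.9, 168.4], [332.4, 150.8]] [[247.4, 206.9], [246.2, 206.5], [240.9, 204.5]]
```

View pics/g3.png

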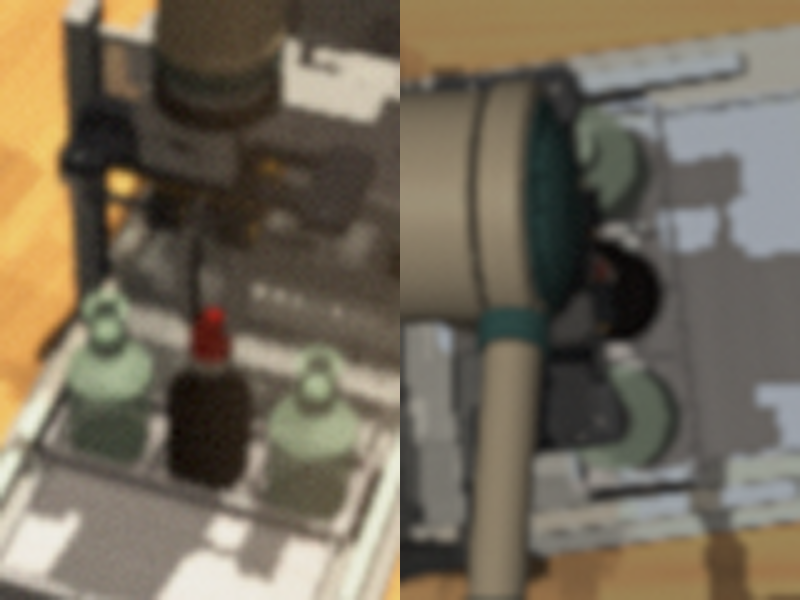

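The fingers closed on air. In the scene crop they come down behind the cap, near (329,140–162), so tool pose and camera frames disagree by some offset. I'll move the shut fingers over clear wood and measure that offset.

```bash
python3 -m creep '0 0 0 0 0 -0.06 0.02; 0 0 0 0 0 -0.12 0.02; 0 0 0 -0.06 0 -0.12 0; 0 0 0 -0.12 0 -0.12 0; 0 0 0 -0.18 0 -0.11 0; 0 0 0 -0.24 0 -0.08 0; 0 0 0 -0.25 0 -0.05 0; 0 0 0 -0.25 0 -0.03 0; 0 0 0 -0.25 0 -0.03 0; 0 0 0 -0.25 0 -0.03 0' 30; python3 - <<'E'
from h import *
a=arm.snapshot("scene")[:,:,::-1]; b=arm.snapshot("top")[:,:,::-1]
p=np.array(arm.get_obs()['tool_pos']); P,Q=S.proj([p])[0],T.proj([p])[0]; print(p.round(1),np.round(arm.get_obs()['joints'],3),P,Q)
cv2.imwrite("pics/s1.png",a);cv2.imwrite("pics/t1.png",b)
def c(im,q):
    x,y=int(q[0])-40,int(q[1])-50; k=cv2.resize(im[y:y+100,x:x+80],None,fx=5,fy=5,interpolation=2); cv2.drawMarker(k,(int((q[0]-x)*5),int((q[1]-y)*5)),(255,0,255),0,12,1); print(x,y); return k
cv2.imwrite("pics/g4.png",np.hstack([c(a,P),c(b,Q)]))
E
```

```text
clock: 5.1
tool_pos: [580.6, -183.0, 146.8]
orientation: [0.663, 0.749, 0.0, 0.001]
contact_force: [-1.2, 0.9, 0.5]
grip_width: 0.5
grip_force: 0.0
[ 580.8 -183.   147.3] [-0.419  0.337  1.467  0.     1.336 -0.541] [303.77243702 225.7506948 ] [339.74471931 191.79857705]
263 175
299 141
```

View pics/g4.png

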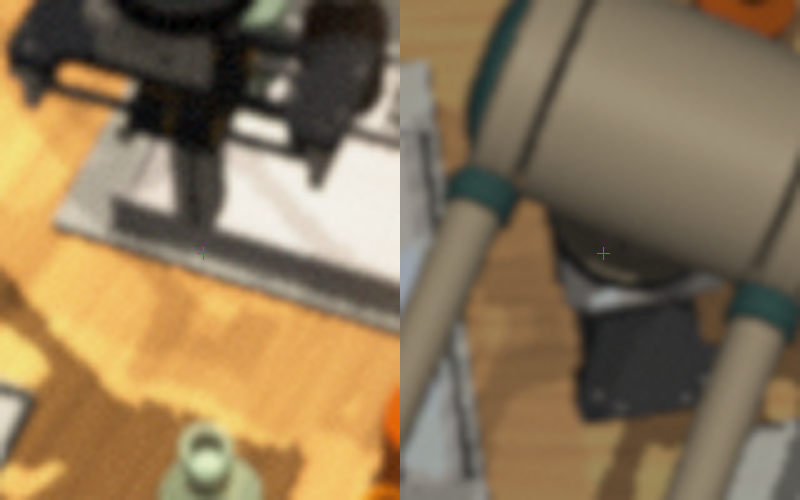

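Scene crop: the finger appears to end near (302,221), against a predicted (303.8,225.8), but there the dark finger merges with the dark rail. In the top crop the gripper body's near corner is at about (335,224.6). I'll check both numerically.

```bash
python3 - <<'E'
from h import *
p=np.array([580.8,-183,147.3]); c,s=np.cos(.113),np.sin(.113); u=np.array([c,s,0]); v=np.array([-s,c,0])
for z in(97,130,170): print(z,T.proj([p-88*u+37*v+[0,0,z],p-88*u-37*v+[0,0,z],p+88*u+37*v+[0,0,z]]).round(1).tolist(), S.proj([p-88*u-37*v+[0,0,z],p+88*u-37*v+[0,0,z]]).round(1).tolist())
g=lambda f:cv2.imread(f"pics/{f}.png",0)[200:236:2,292:316:1]
print(g("s1"));print(g("scene0"))
x=cv2.imread("pics/g3.png"); x=cv2.resize(x[:,:400],(80,120),interpolation=3); print("g3 red R-G, rows156-176, cols324-342"); print((x[...,2].astype(int)-x[...,1])[54:78:2,32:52])
E
```

```text
97 [[331.8, 226.6], [362.6, 222.2], [321.4, 154.1]] [[266.1, 205.7], [329.3, 224.6]]
130 [[332.3, 226.4], [364.1, 221.8], [321.5, 151.5]] [[264.7, 197.7], [329.5, 216.8]]
170 [[332.9, 226.1], [366.1, 221.4], [321.7, 148.1]] [[262.8, 187.5], [329.7, 206.7]]
[[ 19  18  17  24  29  23  19  12  11  13  12   9  19  26  38  41  59 115
  171 210 226 229 229 227]
 [110  83  69  65  52  37  23  17  12   8  11  16  16  29  41  49  67  76
   83  96 109 126 146 169]
 [162 154 166 167 136  91  53  33  28  23  25  21  23  28  52  93 145 172
  167 155 136 120 110 106]
 [157 171 188 191 161 105  70  60  50  41  47  51  50  53  65 110 170 203
  214 212 212 205 202 202]
 [170 187 190 190 163 115  74  63  55  46  54  62  65  62  71 119 185 214
  218 216 215 215 218 223]
 [187 195 198 199 189 140  88  65  59  49  57  59  65  62  73 122 185 226
  231 230 227 223 218 217]
 [202 208 215 221 207 160  99  71  57  47  58  61  68  68  69 108 176 226
  236 239 235 229 223 221]
 [213 220 223 224 210 168 106  71  56  39  50  62  65  68  72 117 184 229
  237 238 238 236 232 229]
 [136 156 171 184 180 157 108  73  
[... 2888 characters left out ...]
10  9]
 [ 6  7  7  7  8  6  5  4  7  6 10  7  8  9  8  8  9 11 11  8]
 [ 8  7  7  5  6  6  5  7  6  8  8 10  9 10 11  9  8 10  9  9]
 [ 3  4  6  6  5  7  9  9 12 18 19 20 14  9  8  7  8 11  9  8]
 [ 7  7  7  7  9  6  9 18 39 71 93 89 57 25 10  7  8  9  9 10]
 [ 9  6  7  8  9 12 21 39 55 68 79 75 48 22 11  9  7 10  9  7]
 [ 7  8 10 10 11 19 37 51 58 61 59 52 36 21 16 11  7  8  8  9]
 [ 6  8  8  8 13 21 35 52 58 59 60 57 50 38 25 13 10  9 10  9]
 [ 4  6  5  8  9 16 30 48 59 56 57 56 49 33 20 12  9 10 11 10]
 [ 6  5  4  5  5  9 14 23 29 32 35 33 27 16  9 10  8  9  8 11]
 [ 4  5  5  7  7  6  6  9  9  8  9  9 10 11  9  9  9  9  8  9]
 [ 5  6  6  3  8  6  8  6  6 10 12  7  6  9  8 10 11  9  9  9]]
```

```bash
python3 - <<'E'
from h import *
print(S.proj([[0,0,0],[0,0,60],[0,80,0],[80,0,0],[0,-80,0]]).round(1).tolist()); print(T.proj([[0,0,0],[0,0,60],[80,0,0]]).round(1).tolist())
rows((520,-195,60,.113),(520,-195,25,.113))
E
python3 - <<'E'
E
```

```text
[[195.7, 158.0], [191.7, 146.6], [208.2, 145.2], [212.1, 164.5], [182.4, 171.5]]
[[280.3, 396.3], [278.4, 404.4], [279.5, 369.2]]
(520, -195, 60, 0.113) -> [0.0022, 0.0012, 0.0087, -0.0044, -0.062, 0.0871]
(520, -195, 25, 0.113) -> [0.0022, 0.0012, 0.0087, -0.0044, -0.0621, 0.1221]
clock 5.2
```

```bash
python3 -m creep '0 0 0 -0.02 -0.06 0.03 0; 0 0 0 -0.02 -0.06 0.09 0; 0 0 0 -0.02 -0.06 0.11 0; 0 0 0 -0.02 -0.06 0.118 0; 0 0 0 -0.02 -0.06 0.118 0; 0 0 0 -0.02 -0.06 0.118 0'; python3 - <<'E'
from h import *
a=arm.snapshot("scene")[:,:,::-1]; b=arm.snapshot("top")[:,:,::-1]
cv2.imwrite("pics/s2.png",a);cv2.imwrite("pics/t2.png",b)
o=arm.get_obs(); p=np.array(o['tool_pos']); P=S.proj([p])[0]; print(p.round(1),P,T.proj([p])[0],o['contact_force'])
x,y=int(P[0]),int(P[1]); print(x-10,y-24); print(cv2.cvtColor(a,cv2.COLOR_BGR2GRAY)[y-24:y+12:2,x-12:x+12])
E
```

```text
clock: 5.95
tool_pos: [524.3, -210.6, 29.3]
orientation: [0.663, 0.749, 0.0, 0.001]
contact_force: [0.3, 0.6, 0.4]
grip_width: 0.4
grip_force: 0.0
[ 523.9 -210.5   29.1] [284.65754296 247.73562573] [347.75443992 215.10944032] [ 0.5588169  -0.01370736  0.56635423]
274 223
[[ 15  16  13  14  23  20  15  18  18  10  18  14   9  11  11  20  19  17
   18  25  28  31  43  50]
 [ 16  15  20  25  26  18  19  15  12  12   9  18  15  17  30  60  89 101
   89  75  59  47  40  37]
 [ 31  23  27  27  21  16  15  13  13  17  21  26  32  37  45  83 128 162
  171 168 163 155 142 111]
 [137 115  91  83  71  53  27  14  10  11  21  24  41  43  44  51  69  87
  102 112 133 154 159 147]
 [195 184 173 162 140 100  61  39  31  25  23  32  44  55  68 104 143 153
  144 131 117 104  99  89]
 [198 192 182 174 159 125  89  63  53  48  50  59  59  64  69 121 177 199
  200 201 196 188 178 170]
 [185 178 175 173 167 137 101  74  60  53  54  65  66  62  69 104 164 197
  205 205 204 201 203 204]
 [173 172 174 174 168 152 115  80  61  46  53  58  64  63  62  94 141 180
  195 193 201 201 204 200]
 [176 178 175 174 17
[... 290 characters left out ...]
64 166 166 167 167 169 168 165 162 158 156 154 160 169 179 181 181
  180 179 179 173 165 158]
 [161 162 166 169 168 168 166 169 166 162 163 161 159 162 170 175 181 178
  177 178 173 165 161 154]
 [123 145 156 150 135 135 144 152 151 150 155 157 159 166 165 166 163 164
  167 166 160 155 161 163]
 [ 88  91  93  88  79  76  79  77  82  95 116 123 127 134 144 149 158 159
  157 155 157 162 164 165]
 [110 105 105 101  92  83  78  70  72  86  98  95  82  78  83  96 113 131
  145 157 165 169 164 164]
 [116 119 119 113 106 108 104  99  96  90  85  81  76  72  75  76  79  92
  122 143 153 157 162 165]
 [120 118 113 111 108 109 108 112 114 102  92  86  85  82  78  80  91 100
   97  92  99 109 124 126]]
```

```bash
python3 -m creep '0 0 0 0 0 0.01 0; 0 0 0 0 0 0.018 0; 0 0 0 0 0 0.018 0; 0 0 0 0 0 0.022 0;0 0 0 0 0 0.022 0;0 0 0 0 0 0.022 0'; python3 -m creep '0 0 0 0 0 0.003 0; 0 0 0 0 0 0.005 0; 0 0 0 0 0 0.007 0;0 0 0 0 0 0.007 0'; python3 - <<'E'
from h import *
a=arm.snapshot("scene")[:,:,::-1]; cv2.imwrite("pics/s3.png",a)
o=arm.get_obs(); p=np.array(o['tool_pos']); P=S.proj([p])[0]; print(p.round(1),P,o['contact_force'])
x,y=int(P[0]),int(P[1]); print(x-12,y-14); print(cv2.cvtColor(a,cv2.COLOR_BGR2GRAY)[y-14:y+8:2,x-12:x+12])
E
```

```text
clock: 6.8
tool_pos: [522.9, -210.2, 5.9]
orientation: [0.663, 0.749, 0.0, 0.0]
contact_force: [0.6, -0.2, -0.2]
grip_width: 0.4
grip_force: 0.0
clock: 7.3
tool_pos: [522.7, -210.1, -1.4]
orientation: [0.663, 0.749, -0.0, -0.0]
contact_force: [-0.8, 0.1, -0.1]
grip_width: 0.8
grip_force: 0.0
[ 522.7 -210.1   -1.3] [285.13484128 252.66458356] [-0.14997116 -0.26402354  0.15442974]
273 238
[[175 175 173 166 147 104  69  51  40  39  40  47  56  62  87 122 149 161
  160 159 151 133 105  87]
 [174 175 171 165 152 115  83  59  52  49  57  61  61  64  81 116 149 160
  172 176 175 173 165 158]
 [173 168 166 164 151 127  91  70  55  48  55  63  67  67  76 119 159 173
  172 172 169 165 162 160]
 [167 165 164 165 162 145 107  77  64  54  56  61  63  66  92 135 166 178
  178 177 176 174 166 160]
 [163 160 164 166 157 150 129  99  74  52  57  61  67  91 131 165 178 180
  180 176 178 170 160 158]
 [124 131 139 128 111 111 113  97  84  76  84  96 103 128 153 170 178 178
  178 174 170 167 163 163]
 [ 66  64  69  68  62  62  58  61  60  75  92 107 111 119 125 146 152 160
  164 168 165 168 163 164]
 [ 82  74  71  65  63  59  57  54  59  58  63  62  64  67  70  73  82 106
  137 153 162 163 169 166]
 [106 107  97  90  82  76  69  68  68  68  71  72  68  67  66  57  60  80
  110 124 132 144 151 156]
 [118 116 112 109 102  98  98  91  84  79  79  76  75  72  70  73  71  71
   74  71  76  82  90  98]
 [114 111 106 107 111 112 115 111 105  96  88  84  81  78  92 118 131 121
  108  98  91  90  92  79]]
```

```bash
python3 -m creep '0 0 0 0 0 0.004 0; 0 0 0 0 0 0.008 0; 0 0 0 0 0 0.012 0;0 0 0 0 0 0.012 0'; python3 -m creep '0 0 0 0 0 0.002 0; 0 0 0 0 0 0.004 0; 0 0 0 0 0 0.004 0'
```

```text
clock: 7.85
tool_pos: [522.5, -209.9, -13.7]
orientation: [0.663, 0.749, -0.0, -0.001]
contact_force: [0.2, -0.4, -0.1]
grip_width: 0.5
grip_force: 0.0
clock: 8.22
tool_pos: [522.7, -210.1, -17.3]
orientation: [0.663, 0.749, 0.0, -0.0]
contact_force: [0.8, -0.0, -0.7]
grip_width: 0.6
grip_force: 0.0
```

```bash
python3 -m creep '0 0 0 0 0 0.002 0; 0 0 0 0 0 0.003 0;0 0 0 0 0 0.003 0'; python3 -m creep '0 0 0 0 0 0.002 0; 0 0 0 0 0 0.003 0; 0 0 0 0 0 0.003 0'; python3 - <<'E'
from h import *
a=arm.snapshot("scene")[:,:,::-1]; cv2.imwrite("pics/s4.png",a)
o=arm.get_obs(); p=np.array(o['tool_pos']); P=S.proj([p])[0]; print(p.round(1),P,S.proj([p+[0,0,20]]),o['contact_force'])
x,y=int(P[0]),int(P[1]); print(x-12,y-14); print(cv2.cvtColor(a,cv2.COLOR_BGR2GRAY)[y-14:y+8:2,x-12:x+12])
E
```

```text
clock: 8.6
tool_pos: [522.7, -210.1, -20.2]
orientation: [0.663, 0.749, 0.0, -0.0]
contact_force: [0.5, -0.0, -0.3]
grip_width: 0.6
grip_force: 0.0
clock: 8.98
tool_pos: [522.7, -210.1, -23.3]
orientation: [0.663, 0.749, 0.0, -0.0]
contact_force: [-0.1, 0.3, -0.3]
grip_width: 0.3
grip_force: 0.0
[ 522.8 -210.1  -23.2] [285.67153292 256.2783828 ] [[285.19850685 252.99226372]] [-0.46561544 -0.03153005 -0.37318285]
273 242
[[173 167 163 158 150 125  88  62  46  38  35  36  47  56  62  95 127 140
  130 122 106  95  78  73]
 [168 165 165 167 163 145 108  78  62  49  54  62  63  61  66 107 152 174
  174 171 168 159 151 141]
 [142 154 162 162 157 139 105  78  60  50  48  60  59  61  65  94 142 165
  175 178 175 173 174 167]
 [ 80  94 112 113 100  83  69  64  60  49  46  60  63  68  75 107 148 169
  174 170 176 173 175 172]
 [ 63  63  58  59  61  57  60  60  56  58  49  57  65  63  75 101 127 152
  159 166 177 174 171 163]
 [ 61  60  59  61  58  57  56  51  57  56  54  59  62  62  59  59  74  94
  131 151 160 164 166 161]
 [101  97  92  80  73  61  62  61  64  65  60  59  59  61  55  58  57  63
   71  82  96 113 119 120]
 [117 113 110 106 104  94  91  82  75  72  71  74  74  72  65  71  82  77
   71  67  64  63  76  81]
 [114 109 105 106 110 109 109 104  96  89  85  77  75  75  80 102 135 148
  146 146 132 114  98  83]
 [108 106 105 109 111 116 116 112 112 106 103  97  88  81  79  91 119 158
  178 182 179 172 164 154]
 [107 108 114 114 113 116 112 114 111 109 108 108 105 102  95  93  99 125
  164 178 181 180 183 183]]
```

```bash
for i in 1; do python3 -m creep '0 0 0 0 0 0.002 0; 0 0 0 0 0 0.003 0'; done; python3 -m creep '0 0 0 0 0 0.002 0; 0 0 0 0 0 0.004 0; 0 0 0 0 0 0.004 0' | grep -E "tool_pos|force"; python3 -m creep '0 0 0 0 0 0.002 0; 0 0 0 0 0 0.004 0; 0 0 0 0 0 0.004 0' | grep -E "tool_pos|force"
```

```text
clock: 9.28
tool_pos: [522.7, -210.1, -26.3]
orientation: [0.663, 0.749, 0.0, -0.0]
contact_force: [0.6, 0.3, 1.1]
grip_width: 0.6
grip_force: 0.0
tool_pos: [522.6, -210.0, -30.4]
contact_force: [-0.2, 1.2, 0.0]
grip_force: 0.0
tool_pos: [522.6, -210.0, -34.4]
contact_force: [-0.8, 0.1, -0.2]
grip_force: 0.0
```

```bash
python3 -m creep '0 0 0 0 0 0.002 0; 0 0 0 0 0 0.003 0;0 0 0 0 0 0.003 0' | grep -E "tool_pos|force"; python3 -m creep '0 0 0 0 0 0.002 0; 0 0 0 0 0 0.003 0; 0 0 0 0 0 0.003 0' | grep -E "tool_pos|force"; python3 - <<'E'
from h import *
a=arm.snapshot("scene")[:,:,::-1];b=arm.snapshot("top")[:,:,::-1]; cv2.imwrite("pics/s5.png",a);cv2.imwrite("pics/t5.png",b)
print(np.round(arm.get_obs()['joint_efforts'],2),arm.get_obs()['joints'])
print(cv2.cvtColor(a,cv2.COLOR_BGR2GRAY)[238:270:2,270:300])
E
```

```text
tool_pos: [522.8, -210.2, -37.2]
contact_force: [-0.4, 0.3, 0.4]
grip_force: 0.0
tool_pos: [523.0, -210.2, -37.4]
contact_force: [-4.1, 1.9, 18.2]
grip_force: 9.1
[ -0.2  -33.94 -15.05   0.1   -1.74  -0.  ] [-5.05622507e-01  4.46767489e-01  1.81252421e+00 -6.52645800e-05
  8.81100694e-01 -6.26767789e-01]
[[ 94  47  22  19  16  22  20  29  23  19  16  14  10  13  12  17  17  20
   37  61  75  80  66  58  45  45  56  63  63  54]
 [124  85  55  43  23  24  25  34  25  23  18  13  18  17  10  26  42  56
   65 104 139 155 148 143 132 123 102  70  54  48]
 [150 152 147 135 121 100  87  73  63  43  27  16  12  13  22  29  43  45
   49  58  76  93 109 125 134 136 127  93  59  45]
 [124 154 162 165 160 158 156 150 130  90  56  41  24  28  25  35  52  58
   78 101 119 116 102  92  80  78  69  55  42  30]
 [ 69  89 113 127 140 149 155 144 122  95  71  57  49  47  52  58  64  64
   90 131 160 170 171 159 149 140 129 116 100  88]
 [ 57  61  55  68  77  79  88  76  71  65  64  61  51  49  57  66  61  66
   84 119 152 170 172 174 175 176 176 165 157 149]
 [ 63  58  59  62  58  61  62  61  59  61  6
[... 506 characters left out ...]
 85  74  76  77  71  71
   79 105 142 160 161 148 137 124 102  91  82  69]
 [116 117 111 111 106 107 110 111 116 114 111 110 110  96  86  82  78  78
   79  85 122 164 180 180 176 172 167 163 141 121]
 [116 114 113 108 112 109 115 115 114 113 112 116 111 110 106 101  93  87
   88  85 100 142 169 180 181 187 192 181 159 159]
 [105 104 107 113 115 113 115 116 113 112 112 114 107 112 113 112 112 110
  109 102 105 126 161 179 189 197 193 173 160 173]
 [108 109 112 114 116 114 114 113 116 113 113 109 109 112 116 117 116 116
  117 116 116 125 146 165 184 183 157 134 139 158]
 [107 112 112 121 117 119 113 114 112 108 111 110 115 113 115 114 115 116
  113 115 111 116 120 128 132 129 131 136 146 140]]
```

The bench contact comes at a reported z of −37.3, so the true tip sits 37.3 mm above the reported one. That also explains why the fingers closed just over the cap. Next I'll measure the horizontal offset from the tip pixels.

```bash
python3 - <<'E'
from h import *
for n,q,z,p in(("s1",(302.3,220.5),184.6,(580.8,-183)),("s2",(283,243),66.4,(523.9,-210.5)),("s3",(283,248),36,(522.7,-210.1)),("s5",(284,253),0,(523,-210))):
    X=S.plane(q,z); d=X[:2]-p; print(n,X.round(1),"diff",d.round(1))
# dir from camera
v=S.ray((284,253)); print(v[:2]/np.linalg.norm(v[:2]))
for P in([523,-210,0],[580.8,-183,184.6],[580.8-88*.994,-193+37,282]): print(S.proj([P]),T.proj([P]))
rows((523,-210,120,.113))
E
python3 -m creep '0 0 0 0 0 -0.04 0; 0 0 0 0 0 -0.1 0.03; 0 0 0 0 0 -0.13 0.06; 0 0 0 0 0 -0.13 0.06'
```

```text
s1 [ 582.7 -192.   184.6] diff [ 1.9 -9. ]
s2 [ 525.4 -217.3   66.4] diff [ 1.5 -6.8]
s3 [ 522.5 -217.1   36. ] diff [-0.2 -7. ]
s5 [ 520.7 -213.4    0. ] diff [-2.3 -3.4]
[-0.60631066  0.79522788]
[[285.19390867 252.45334305]] [[346.89644522 215.83212536]]
[[303.25548742 217.88873448]] [[340.51793368 190.39308478]]
[[277.79592821 176.94263965]] [[332.23727053 224.5365097 ]]
(523, -210, 120, 0.113) -> [0.0009, 0.0007, 0.0082, 0.0001, 0.0002, -0.1574]
clock 10.875
clock: 11.38
tool_pos: [524.7, -211.1, 92.5]
orientation: [0.663, 0.749, 0.001, 0.003]
contact_force: [0.1, 0.8, 0.1]
grip_width: 27.0
grip_force: 0.0
```

Horizontal offset is about zero once I allow for the near edge of the finger. So the correction is z only: true z = reported + 37.3. Going back to the filled bottle.

```bash
sed -i "s/p0=np.array(o\['tool_pos'\])/p0=np.array(o['tool_pos'])+[0,0,37.3]/" h.py; python3 -c "
from h import *
rows((540,-50,220,.113),(551,66,190,.113),(551,66,119,.113))"
```

```text
(540, -50, 220, 0.113) -> [0.0051, 0.0035, 0.0081, 0.1578, 0.0351, -0.0905]
(551, 66, 190, 0.113) -> [0.0051, 0.0035, 0.0081, 0.2717, 0.0599, -0.0608]
(551, 66, 119, 0.113) -> [0.0051, 0.0035, 0.0081, 0.272, 0.0595, 0.0102]
clock 11.375
```

```bash
python3 -m creep '0 0 0 0.03 0 -0.05 0.05; 0 0 0.008 0.09 0.02 -0.09 0.05; 0 0 0.008 0.15 0.035 -0.09 0.05; 0 0 0.008 0.21 0.045 -0.085 0.05; 0 0 0.008 0.26 0.059 -0.07 0.05; 0 0 0.008 0.27 0.059 -0.06 0.05; 0 0 0.008 0.271 0.059 -0.06 0.05; 0 0 0.008 0.271 0.059 -0.06 0.05'; python3 -c "
from h import *
rows((551,66,119,.113))"
```

```text
clock: 12.38
tool_pos: [548.6, 64.6, 149.5]
orientation: [0.667, 0.745, -0.0, -0.0]
contact_force: [-0.0, -0.2, -0.6]
grip_width: 50.2
grip_force: 0.0
(551, 66, 119, 0.113) -> [-0.0007, 0.0006, -0.0013, 0.0012, 0.0026, 0.0678]
clock 12.375
```

```bash
python3 -m creep '0 0 0 0.001 0.002 0.02 0.05; 0 0 0 0.001 0.002 0.045 0.05; 0 0 0 0.001 0.002 0.068 0.05; 0 0 0 0.001 0.002 0.068 0.05; 0 0 0 0.001 0.002 0.068 0.015; 0 0 0 0.001 0.002 0.068 0.015; 0 0 0 0.001 0.002 0.068 0.015; 0 0 0 0.001 0.002 0.068 0.015' 30; python3 -c "
from h import *
rows((551,66,230,.113),(495,-130,230,.113),(419,-319,200,.113),(419,-319,112,.113))"
```

```text
clock: 13.38
tool_pos: [551.1, 67.0, 83.0]
orientation: [0.666, 0.746, 0.0, 0.001]
contact_force: [-1.0, -0.3, 5.4]
grip_width: 29.4
grip_force: 30.0
(551, 66, 230, 0.113) -> [0.0015, 0.0006, 0.0003, -0.0011, 0.0, -0.1097]
(495, -130, 230, 0.113) -> [0.0015, 0.0006, 0.0003, -0.1895, -0.0778, -0.1098]
(419, -319, 200, 0.113) -> [0.0015, 0.0006, 0.0003, -0.3687, -0.1747, -0.0798]
(419, -319, 112, 0.113) -> [0.0015, 0.0006, 0.0003, -0.3686, -0.1748, 0.0082]
clock 13.375
```

```bash
python3 -m creep '0 0 0 0 0 -0.02 0.015; 0 0 0 -0.005 0 -0.055 0.015; 0 0 0 -0.035 -0.012 -0.07 0.015; 0 0 0 -0.08 -0.03 -0.07 0.015; 0 0 0 -0.13 -0.05 -0.07 0.015; 0 0 0 -0.18 -0.075 -0.07 0.015; 0 0 0 -0.23 -0.1 -0.07 0.015; 0 0 0 -0.28 -0.125 -0.065 0.015; 0 0 0 -0.325 -0.15 -0.06 0.015; 0 0 0 -0.355 -0.168 -0.055 0.015; 0 0 0 -0.367 -0.174 -0.05 0.015; 0 0 0 -0.369 -0.175 -0.045 0.015' 45; python3 -c "
from h import *
rows((419,-319,150,.113),(419,-319,109.3,.113))
b=arm.snapshot('top')[:,:,::-1]; a=arm.snapshot('scene')[:,:,::-1]
cv2.imwrite('pics/s6.png',a);cv2.imwrite('pics/t6.png',b)
for im in (a,b):
    h=cv2.cvtColor(im,cv2.COLOR_BGR2HSV).astype(int); m=(((h[...,0]<6)|(h[...,0]>174))&(h[...,1]>170)&(h[...,2]>60)).astype(np.uint8); k,_,st,ce=cv2.connectedComponentsWithStats(m)
    print([(ce[i].round(1).tolist(),int(st[i,4])) for i in range(1,k) if st[i,4]>8 and 180<ce[i][0]<450 and 180<ce[i][1]<345])
"
```

```text
clock: 14.88
tool_pos: [418.2, -318.8, 126.0]
orientation: [0.666, 0.746, 0.001, -0.001]
contact_force: [0.5, 0.8, -3.4]
grip_width: 29.4
grip_force: 45.0
(419, -319, 150, 0.113) -> [-0.0, -0.0016, -0.001, -0.0003, 0.0008, 0.0133]
(419, -319, 109.3, 0.113) -> [-0.0, -0.0016, -0.001, -0.0003, 0.0008, 0.054]
clock 14.875
[([388.0, 211.4], 36), ([224.4, 233.1], 62), ([195.0, 273.5], 80), ([219.6, 284.4], 111), ([295.3, 322.8], 410)]
[([439.4, 229.1], 15)]
```

```bash
python3 -m creep '0 0 0 0 0 0.02 0.015; 0 0 0 0 0 0.038 0.015; 0 0 0 0 0 0.047 0.015; 0 0 0 0 0 0.051 0.015; 0 0 0 0 0 0.053 0.015; 0 0 0 0 0 0.053 0.015'
```

```text
clock: 15.72
tool_pos: [418.6, -319.3, 74.2]
orientation: [0.666, 0.746, 0.0, 0.0]
contact_force: [-0.7, -0.3, -2.7]
grip_width: 29.0
grip_force: 45.0
```

Still about 2 mm off the tray floor by my figure, so I'll ease it down until the weight comes off.

```bash
python3 -m creep '0 0 0 0 0 0.001 0.015; 0 0 0 0 0 0.002 0.015; 0 0 0 0 0 0.002 0.015' | grep -E "tool_pos|contact"; python3 -m creep '0 0 0 0 0 0.0015 0.015; 0 0 0 0 0 0.0015 0.015' | grep -E "tool_pos|contact"
```

```text
tool_pos: [418.4, -319.4, 72.1]
contact_force: [0.0, 0.1, -2.4]
tool_pos: [418.5, -319.8, 72.0]
contact_force: [-2.0, 0.7, 7.0]
```

```bash
python3 -m creep '0 0 0 0 0 -0.001 0.055; 0 0 0 0 0 -0.001 0.055; 0 0 0 0 0 -0.001 0.055; 0 0 0 0 0 -0.03 0.055; 0 0 0 0 0 -0.07 0.055; 0 0 0 0 0 -0.1 0.055; 0 0 0 0.02 0.05 -0.1 0.055; 0 0 0 0.02 0.05 -0.1 0.055'; python3 -c "
from h import *
rows((633,-280,185,.113),(633,-280,101,.113))
b=arm.snapshot('top')[:,:,::-1]; a=arm.snapshot('scene')[:,:,::-1]
cv2.imwrite('pics/s7.png',a);cv2.imwrite('pics/t7.png',b)
for im in (a,b):
    h=cv2.cvtColor(im,cv2.COLOR_BGR2HSV).astype(int); m=(((h[...,0]<6)|(h[...,0]>174))&(h[...,1]>170)&(h[...,2]>60)).astype(np.uint8); k,_,st,ce=cv2.connectedComponentsWithStats(m)
    print([(ce[i].round(1).tolist(),int(st[i,4])) for i in range(1,k) if st[i,4]>8 and 180<ce[i][0]<450 and 180<ce[i][1]<345])
print(S.plane((223,248),134),S.proj([[418.5,-319.5,134]]))
"
```

```text
clock: 17.35
tool_pos: [468.1, -292.5, 170.5]
orientation: [0.665, 0.747, 0.001, 0.001]
contact_force: [-0.5, -0.0, -0.4]
grip_width: 55.0
grip_force: 0.0
(633, -280, 185, 0.113) -> [0.0019, 0.0, 0.0031, -0.0066, 0.1652, 0.0231]
(633, -280, 101, 0.113) -> [0.0019, 0.0, 0.0031, -0.0066, 0.1651, 0.1071]
clock 17.35
[([388.1, 211.4], 36), ([228.6, 243.3], 78), ([194.6, 273.6], 80), ([219.6, 284.5], 110), ([295.2, 322.8], 411)]
[]
[ 411.75222376 -342.3779855   134.        ] [[229.72824224 242.7282631 ]]
```

The filled cap is at scene (228.6,243.3), and a bottle upright in the tray should give (229.7,242.7), so it stands. On to the loose empty.

```bash
python3 -m creep '0 0 0.003 -0.003 0.06 0.01 0.05; 0 0 0.003 -0.007 0.12 0.02 0.05; 0 0 0.003 -0.007 0.16 0.023 0.05; 0 0 0.003 -0.007 0.165 0.03 0.05; 0 0 0.003 -0.007 0.165 0.035 0.05; 0 0 0.003 -0.007 0.165 0.035 0.05'; python3 -c "
from h import *
rows((633.4,-280,98,.113))
print(S.proj([[633.4,-280,130]]))
a=arm.snapshot('scene');cv2.imwrite('pics/s8.png',a[:,:,::-1]); print(a[252:272:2,292:318].mean(2).astype(int))"
```

```text
clock: 18.2
tool_pos: [628.2, -282.3, 135.0]
orientation: [0.668, 0.745, -0.0, -0.001]
contact_force: [-0.2, 0.3, 0.4]
grip_width: 50.1
grip_force: 0.0
(633.4, -280, 98, 0.113) -> [-0.002, -0.0009, -0.0042, 0.0017, 0.0055, 0.0742]
clock 18.2
[[304.11983888 263.02288801]]
[[104 140 162 175 182 181 183 183 187 186 191 192 193 192 193 188 167 121
   75  68  65  61  72 113 166 183]
 [138 152 157 160 167 177 185 186 188 189 192 192 193 193 193 191 176 128
   80  68  69  65  80 124 168 183]
 [156 151 152 155 159 165 172 180 191 194 190 190 191 192 193 194 175 129
   77  67  65  75 106 155 179 188]
 [162 156 154 153 151 154 167 180 189 192 194 197 198 198 196 195 177 132
   87  72  75 101 143 178 190 189]
 [171 161 155 152 152 156 162 173 193 202 203 200 200 201 204 205 189 158
  126 115 132 156 178 189 187 187]
 [176 169 159 156 154 158 167 184 188 168 137 120 119 130 151 184 199 190
  179 176 177 181 184 184 181 183]
 [167 159 157 158 156 155 164 184 172 134 116 128 136 130 130 157 191 191
  181 179 177 176 177 174 172 176]
 [159 154 155 157 157 156 167 174 176 179 196 211 213 210 197 185 178 172
  176 177 174 169 169 170 174 178]
 [155 156 155 156 155 160 162 147 148 178 202 210 213 210 194 167 143 153
  169 171 168 158 158 162 168 171]
 [157 153 156 157 165 164 160 145 123 118 138 153 158 150 132 109 117 144
  165 172 169 172 164 160 159 159]]
```

```bash
python3 -m creep '0 0 -0.004 0.001 0.005 0.015 0.05; 0 0 -0.004 0.001 0.005 0.04 0.05; 0 0 -0.004 0.001 0.005 0.065 0.05; 0 0 -0.004 0.001 0.005 0.074 0.05; 0 0 -0.004 0.001 0.005 0.074 0.05; 0 0 -0.004 0.001 0.005 0.074 0.015; 0 0 -0.004 0.001 0.005 0.074 0.015; 0 0 -0.004 0.001 0.005 0.074 0.015; 0 0 -0.004 0.001 0.005 0.074 0.015' 25; python3 -c "
from h import *
o=arm.get_obs();print(o['tool_pos'],o['orientation'],np.round(o['joints'],2))
rows((551,66,195,.113))
a=arm.snapshot('scene');cv2.imwrite('pics/s9.png',a[:,:,::-1])"
```

```text
clock: 19.38
tool_pos: [635.6, -280.7, 62.1]
orientation: [0.666, 0.746, 0.0, 0.001]
contact_force: [-0.5, 0.4, 2.4]
grip_width: 26.2
grip_force: 25.0
[ 635.63191435 -280.6809959    62.10335946] [6.65651741e-01 7.46262292e-01 1.10940704e-04 5.81862751e-04] [-0.52  0.52  1.38 -0.    1.24 -0.63]
(551, 66, 195, 0.113) -> [0.0009, 0.0007, 0.0011, 0.354, -0.0445, -0.0959]
clock 19.375
```

```bash
python3 - <<'E'
from h import *
b=arm.snapshot("top")[:,:,::-1]; a=cv2.imread("pics/s9.png"); cv2.imwrite("pics/t9.png",b)
def crop(im,x,y,w,h,k):
    im=cv2.resize(im[y:y+h,x:x+w],None,fx=k,fy=k,interpolation=cv2.INTER_CUBIC)
    for g in range(-(-x//10)*10,x+w,10):cv2.line(im,((g-x)*k,0),((g-x)*k,6),(0,255,255),1)
    for g in range(-(-y//10)*10,y+h,10):cv2.line(im,(0,(g-y)*k),(6,(g-y)*k),(0,255,255),1)
    return im
L=crop(b,225,165,50,75,8); Rr=crop(a,295,130,80,75,5); R2=crop(a,295,75,80,45,5)
o=np.zeros((600,800,3),np.uint8); o[:,:400]=L; o[:375,400:]=Rr; o[375:,400:]=R2
cv2.imwrite("pics/n1.png",o)
E
```

```text
(no output)
```

View pics/n1.png

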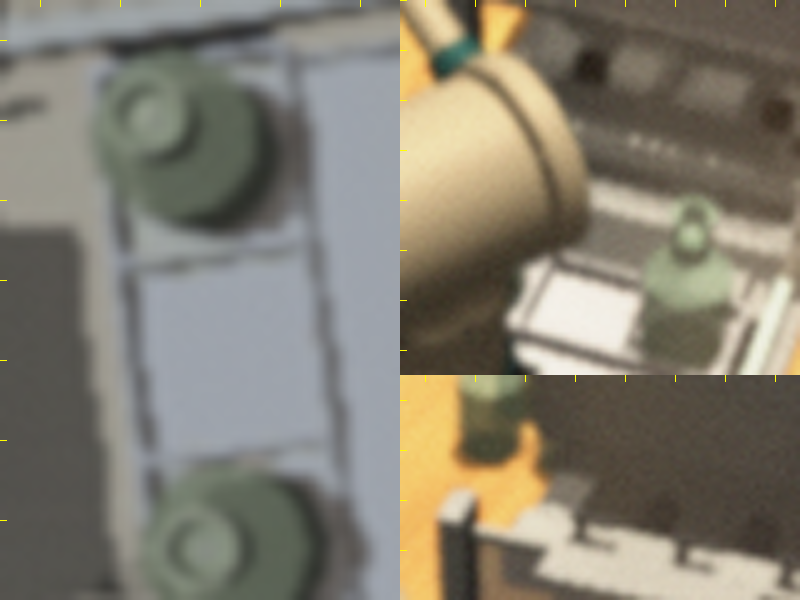

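Top crop: the empty middle nest has its far wall's foot at about (243.4,210.5), its near wall top at about (265,208), and the side fence lines at (253.1,197) and (255,221.4). The nest rims are at (244,179) and (250.4,233).

```bash
python3 - <<'E'
from h import *
P=lambda q,z:T.plane(q,z).round(1)
print("far wall foot",P((243.4,210.5),14),"near wall top",P((265.1,207.8),29), "near wall foot outer",P((266.5,207.8),14))
a,b=P((253.1,197),21),P((255,221.4),21); print("fences",a,b,(a+b)/2)
for q in((244,179.1),(250.4,233.1)): print("rim",P(q,144))
c,s=np.cos(.113),np.sin(.113); O=np.array([534.9,193.1])
f=lambda p:np.round([(p[0]-O[0])*c+(p[1]-O[1])*s,-(p[0]-O[0])*s+(p[1]-O[1])*c],1)
for n,p in(("far",P((243.4,210.5),14)),("near",P((265.1,207.8),29)),("fa",a),("fb",b),("filled",(551,65))): print(n,f(p))
# body of nest bottles by green mask in top: lower-edge silhouettes
h=cv2.cvtColor(cv2.imread("pics/t9.png"),cv2.COLOR_BGR2HSV).astype(int)[170:250,230:275]
m=((h[...,0]>35)&(h[...,0]<85)&(h[...,1]>35)).astype(np.uint8); k,_,st,ce=cv2.connectedComponentsWithStats(m)
print([(st[i].tolist(),(ce[i]+[230,170]).round(1).tolist()) for i in range(1,k) if st[i,4]>40])
for z in(14,86): print(z,T.proj([[480,58,z],[480,58-29.5,z],[480,58,144]]).round(1).tolist())
E
```

```text
far wall foot [546.2  93.8  14. ] near wall top [551.6  27.9  29. ] near wall foot outer [552.4  25.6  14. ]
fences [584.6  63.6  21. ] [513.2  59.1  21. ] [548.9   61.35  21.  ]
rim [621.9  68.6 144. ]
rim [479.2  53.6 144. ]
far [  0.  -99.9]
near [  -2. -166.]
fa [  34.8 -134.3]
fb [ -36.7 -130.7]
filled [   1.6 -129.1]
[([18, 6, 9, 13, 53], [251.9, 181.8]), ([24, 59, 10, 14, 51], [258.5, 235.8])]
14 [[255.9, 232.8], [266.0, 232.6], [248.7, 232.8]]
86 [[252.1, 232.8], [262.8, 232.6], [248.7, 232.8]]
```

```bash
python3 -m creep '0 0 0 0 0 -0.025 0.015; 0 0 0 0 0 -0.07 0.015; 0 0 0 0.02 -0.003 -0.105 0.015; 0 0 0 0.06 -0.008 -0.11 0.015; 0 0 0 0.11 -0.015 -0.11 0.015; 0 0 0 0.16 -0.022 -0.11 0.015; 0 0 0 0.21 -0.03 -0.11 0.015; 0 0 0 0.26 -0.036 -0.11 0.015; 0 0 0 0.305 -0.041 -0.11 0.015; 0 0 0 0.335 -0.044 -0.11 0.015; 0 0 0 0.35 -0.045 -0.11 0.015; 0 0 0 0.35 -0.045 -0.11 0.015' 35; python3 -m creep '0 0 0 0 0 0 0.015; 0 0 0 0 0 0.01 0.015; 0 0 0 0 0 0.02 0.015'; python3 -c "
from h import *
rows((551,62,76.1+37.3,.113)); print(arm.get_obs()['tool_pos'])"
```

```text
clock: 20.98
tool_pos: [550.7, 62.5, 171.1]
orientation: [0.665, 0.747, -0.0, 0.0]
contact_force: [-1.5, 0.2, -0.7]
grip_width: 26.4
grip_force: 34.9
clock: 21.35
tool_pos: [550.7, 61.3, 150.4]
orientation: [0.666, 0.746, -0.0, -0.0]
contact_force: [-0.2, 0.4, -1.8]
grip_width: 26.3
grip_force: 34.9
(551, 62, 113.39999999999999, 0.113) -> [-0.0006, 0.0, -0.0002, 0.0006, 0.0004, 0.0743]
clock 21.35
[550.72963614  61.33216683 150.389199  ]
```

```bash
python3 -m creep '0 0 0 0.001 0 0.02 0.015; 0 0 0 0.001 0 0.045 0.015; 0 0 0 0.001 0 0.056 0.015; 0 0 0 0.001 0 0.06 0.015; 0 0 0 0.001 0 0.063 0.015; 0 0 0 0.001 0 0.063 0.015'; python3 -m creep '0 0 0 0 0 0.003 0.015; 0 0 0 0 0 0.006 0.015; 0 0 0 0 0 0.008 0.015; 0 0 0 0 0 0.008 0.015'
```

```text
clock: 22.1
tool_pos: [551.1, 63.1, 88.8]
orientation: [0.666, 0.746, 0.0, 0.0]
contact_force: [-0.1, -0.2, -0.6]
grip_width: 26.3
grip_force: 34.9
clock: 22.6
tool_pos: [550.5, 63.2, 80.2]
orientation: [0.666, 0.746, -0.0, -0.0]
contact_force: [0.5, 0.5, -1.5]
grip_width: 26.4
grip_force: 34.9
```

Below the fence tops with no contact, so the bottle is in the nest. Last few millimetres now.

```bash
python3 -m creep '0 0 0 0 0 0.002 0.015; 0 0 0 0 0 0.003 0.015; 0 0 0 0 0 0.003 0.015' | grep -E "tool_pos|contact"; python3 -m creep '0 0 0 0 0 0.001 0.015; 0 0 0 0 0 0.0015 0.015; 0 0 0 0 0 0.0015 0.015' | grep -E "tool_pos|contact"
```

```text
tool_pos: [550.6, 63.1, 77.3]
contact_force: [0.0, -0.4, -1.4]
tool_pos: [550.7, 63.1, 76.1]
contact_force: [0.6, 1.4, 0.8]
```

```bash
python3 -m creep '0 0 0 0 0 -0.0005 0.045; 0 0 0 0 0 -0.0005 0.045; 0 0 0 0 0 -0.001 0.045; 0 0 0 0 0 -0.03 0.045; 0 0 0 0 0 -0.075 0.045; 0 0 0 0 0 -0.1 0.03; 0 0 0 -0.06 0 -0.1 0; 0 0 0 -0.12 0 -0.1 0; 0 0 0 -0.18 0 -0.08 0; 0 0 0 -0.194 0 -0.05 0; 0 0 0 -0.194 0 -0.02 0; 0 0 0 -0.194 0 -0.02 0'; python3 - <<'E'
from h import *
a=arm.snapshot("scene")[:,:,::-1];b=arm.snapshot("top")[:,:,::-1]; cv2.imwrite("pics/s10.png",a);cv2.imwrite("pics/t10.png",b)
print("expect rim",S.proj([[551,62.5,144],[479,54,144],[622,69,144]]).round(1).tolist())
h=cv2.cvtColor(a,cv2.COLOR_BGR2HSV).astype(int); m=((h[...,0]>35)&(h[...,0]<90)&(h[...,1]>35)&(h[...,2]>90)).astype(np.uint8); k,_,st,ce=cv2.connectedComponentsWithStats(m)
print([(st[i].tolist(),ce[i].round(1).tolist()) for i in range(1,k) if st[i,4]>15 and 290<ce[i][0]<380 and 140<ce[i][1]<240])
rows((572.3,-129.7,22,.113)); print(arm.get_obs()['tool_pos'])
E
```

```text
clock: 24.85
tool_pos: [570.6, -129.3, 93.6]
orientation: [0.666, 0.746, -0.001, -0.003]
contact_force: [-1.0, -0.0, 0.3]
grip_width: 0.5
grip_force: 0.0
expect rim [[331.9, 167.1], [310.8, 161.6], [353.0, 173.0]]
[([323, 164, 17, 19, 179], [330.9, 174.9]), ([350, 175, 6, 5, 24], [352.6, 177.0]), ([344, 181, 16, 10, 86], [351.6, 185.9])]
(572.3, -129.7, 22, 0.113) -> [0.0007, 0.0002, 0.0012, 0.0, -0.001, 0.1118]
clock 24.95
[ 573.213359   -129.59276394   96.51638251]
```

The middle empty stands at scene (331,165–183), where it was expected. Lowering the shut fingers in front of the rail.

```bash
python3 -m creep '0 0 0 0 0 0.05 0; 0 0 0 0 0 0.09 0; 0 0 0 0 0 0.105 0; 0 0 0 0 0 0.112 0; 0 0 0 0 0 0.112 0; 0 0 0 0 0 0.112 0'; python3 - <<'E'
from h import *
rows((572.3,-129.7,22,.113)); p=np.array(arm.get_obs()['tool_pos']); c,s=np.cos(.113),np.sin(.113); d=p[:2]-[534.9,193.1]; print(p,"filler xy",d@[c,s],d@[-s,c])
E
```

```text
clock: 25.7
tool_pos: [574.0, -130.0, -14.7]
orientation: [0.666, 0.746, 0.001, 0.001]
contact_force: [-0.5, -0.0, -0.1]
grip_width: 0.4
grip_force: 0.0
(572.3, -129.7, 22, 0.113) -> [0.0027, 0.0012, 0.0011, 0.0005, -0.0017, 0.0006]
clock 25.7
[ 574.04488764 -129.98550785  -14.66136197] filler xy 2.4642174686882714 -325.438927057437
```

```bash
python3 -m creep '0 0 0 0.008 -0.001 0 0; 0 0 0 0.014 -0.002 0 0; 0 0 0 0.019 -0.002 0 0; 0 0 0 0.023 -0.002 0 0; 0 0 0 0.027 -0.002 0 0; 0 0 0 0.031 -0.002 0 0; 0 0 0 0.035 -0.002 0 0; 0 0 0 0.04 -0.002 0 0; 0 0 0 0.045 -0.002 0 0; 0 0 0 0.05 -0.002 0 0'
```

```text
clock: 26.95
tool_pos: [565.2, -80.3, -16.1]
orientation: [0.666, 0.746, -0.0, 0.0]
contact_force: [0.8, -5.6, -1.6]
grip_width: 0.8
grip_force: 2.5
```

```bash
python3 -m creep '0 0 0 0.006 0 0 0; 0 0 0 0.013 0 0 0; 0 0 0 0.021 0 0 0; 0 0 0 0.029 0 0 0; 0 0 0 0.037 0 0 0; 0 0 0 0.045 0 0 0; 0 0 0 0.053 0 0 0; 0 0 0 0.061 0 0 0; 0 0 0 0.069 0 0 0; 0 0 0 0.077 0 0 0; 0 0 0 0.085 0 0 0; 0 0 0 0.092 0 0 0'; python3 - <<'E'
from h import *
a=arm.snapshot("scene")[:,:,::-1]; cv2.imwrite("pics/s11.png",a)
p=np.array(arm.get_obs()['tool_pos']); c,s=np.cos(.113),np.sin(.113); d=p[:2]-[534.9,193.1]; print(p,"filler xy",d@[c,s],d@[-s,c])
E
```

```text
clock: 28.45
tool_pos: [554.3, 11.2, -16.1]
orientation: [0.665, 0.746, -0.0, 0.0]
contact_force: [1.5, -6.0, 0.1]
grip_width: 0.5
grip_force: 2.7
[554.09547886  12.26750222 -16.08369659] filler xy -1.317557217095645 -181.84367655745226
```

```bash
python3 -m creep '0 0 0 0.006 0.001 0 0; 0 0 0 0.013 0.001 0 0; 0 0 0 0.021 0.001 0 0; 0 0 0 0.029 0.001 0 0; 0 0 0 0.037 0.001 0 0; 0 0 0 0.045 0.001 0 0; 0 0 0 0.052 0.001 0 0; 0 0 0 0.058 0.001 0 0; 0 0 0 0.062 0.001 0 0; 0 0 0 0.064 0.001 0 0'
```

```text
clock: 29.75
tool_pos: [547.8, 74.5, -16.1]
orientation: [0.665, 0.746, -0.001, 0.0]
contact_force: [0.4, -6.0, 0.4]
grip_width: 0.5
grip_force: 2.9
```

```bash
python3 -m creep '0 0 0 0.002 0 0 0; 0 0 0 0.004 0 0 0; 0 0 0 0.006 0 0 0; 0 0 0 0.006 0 0 0'|grep -E "tool_pos|contact"; python3 -m creep '0 0 0 0.001 0 0 0; 0 0 0 0.002 0 0 0; 0 0 0 0.003 0 0 0; 0 0 0 0.003 0 0 0'|grep -E "tool_pos|contact"
```

```text
tool_pos: [547.0, 80.6, -16.1]
contact_force: [0.1, -4.7, 0.2]
tool_pos: [546.7, 83.4, -16.1]
contact_force: [0.5, -4.9, 0.6]
```

```bash
python3 -m creep '0 0 0 0.001 0 0 0; 0 0 0 0.002 0 0 0; 0 0 0 0.002 0 0 0'|grep -E "tool_pos|contact"; python3 -m creep '0 0 0 0.001 0 0 0; 0 0 0 0.002 0 0 0; 0 0 0 0.002 0 0 0'|grep -E "tool_pos|contact"
```

```text
tool_pos: [546.5, 84.1, -16.0]
contact_force: [1.5, -9.2, 0.2]
tool_pos: [546.0, 84.1, -16.0]
contact_force: [-0.2, -13.8, 1.8]
```

Force is rising with no motion, right where home was predicted, so it looks to be on the stops. One more moderate press, then back off and check.

```bash
python3 -m creep '0 0 0 0.002 0 0 0; 0 0 0 0.004 0 0 0; 0 0 0 0.004 0 0 0; 0 0 0 0.004 0 0 0'|grep -E "clock|tool_pos|contact"; python3 -m creep '0 0 0 -0.004 0 0 0; 0 0 0 -0.02 0 0 0; 0 0 0 -0.06 0 0 0; 0 0 0 -0.1 0 -0.03 0; 0 0 0 -0.14 0 -0.06 0; 0 0 0 -0.16 0 -0.09 0; 0 0 0 -0.16 0 -0.1 0'; python3 - <<'E'
from h import *
a=arm.snapshot("scene")[:,:,::-1];b=arm.snapshot("top")[:,:,::-1]; cv2.imwrite("pics/s12.png",a);cv2.imwrite("pics/t12.png",b)
c,s=np.cos(.113),np.sin(.113); O=np.array([534.9,193.1,0]); F=lambda x,y,z:O+[x*c-y*s,x*s+y*c,z]
# rail top edge of front face at shuttle home: y=-100,z=46 ; show profile along filler y at x=±60 in scene
for x in(-70,70):
    L=[]
    for y in range(-130,-60,4):
        q=S.proj([F(x,y,46)])[0]; L.append(int(cv2.getRectSubPix(cv2.cvtColor(a,6),(1,1),tuple(map(float,q)))[0,0]))
    print(x,L)
for x in(-70,70):
    L=[]
    for y in range(-130,-60,4):
        q=T.proj([F(x,y,46)])[0]; L.append(int(cv2.getRectSubPix(cv2.cvtColor(b,6),(1,1),tuple(map(float,q)))[0,0]))
    print('T',x,L)
g=cv2.cvtColor(cv2.imread("pics/scene0.png"),6); t=cv2.cvtColor(cv2.imread("pics/top0.png"),6)
for x in(-70,70):
    print('ref y-192',x,[int(cv2.getRectSubPix(g,(1,1),tuple(map(float,S.proj([F(x,y-191.6,46)])[0])))[0,0]) for y in range(-130,-60,4)])
    print('T ref',x,[int(cv2.getRectSubPix(t,(1,1),tuple(map(float,T.proj([F(x,y-191.6,46)])[0])))[0,0]) for y in range(-130,-60,4)])
E
```

```text
clock: 32.0
tool_pos: [546.0, 83.9, -16.0]
contact_force: [0.8, -24.6, 1.2]
clock: 32.88
tool_pos: [565.7, -67.6, 85.4]
orientation: [0.667, 0.745, 0.001, 0.001]
contact_force: [-0.3, 0.1, 0.4]
grip_width: 0.7
grip_force: 0.0
-70 [22, 24, 23, 21, 23, 24, 26, 33, 47, 56, 63, 65, 66, 66, 67, 66, 64, 58]
70 [121, 102, 92, 88, 89, 95, 120, 162, 196, 216, 222, 223, 218, 199, 172, 149, 137, 135]
T -70 [136, 134, 132, 130, 112, 74, 62, 77, 97, 111, 121, 126, 125, 121, 108, 96, 94, 95]
T 70 [93, 73, 115, 147, 148, 115, 76, 83, 136, 156, 161, 161, 160, 161, 161, 161, 160, 162]
ref y-192 -70 [147, 146, 113, 82, 70, 62, 69, 103, 160, 204, 223, 227, 228, 228, 229, 229, 229, 230]
T ref -70 [124, 124, 123, 123, 123, 127, 135, 121, 109, 135, 142, 149, 154, 154, 154, 154, 154, 153]
ref y-192 70 [147, 142, 111, 85, 75, 75, 82, 114, 171, 209, 223, 226, 226, 227, 227, 227, 228, 228]
T ref 70 [123, 123, 124, 123, 120, 112, 119, 104, 100, 126, 137, 150, 154, 153, 153, 154, 154, 153]
```

The force rose from 5 to 25 N with no more motion. Image travel is about 188 mm and the rail lies about 100 mm from the guard plane, so the shuttle is home. Now for the guard lip.

```bash
python3 - <<'E'
from h import *
c,s=np.cos(.113),np.sin(.113); O=np.array([534.9,193.1,0]); F=lambda x,y,z:O+[x*c-y*s,x*s+y*c,z]
a=cv2.imread("pics/s12.png",0); t=cv2.imread("pics/t12.png",0)
for z in(250,257,265): print(z,S.proj([F(-70,-34,z),F(70,-34,z),F(70,0,z),F(-70,0,z)]).round(1).tolist(),T.proj([F(-70,-34,z),F(70,-34,z),F(70,0,z),F(-70,0,z)]).round(1).tolist())
g=lambda im,C,x,z,ys:[int(cv2.getRectSubPix(im,(1,1),tuple(map(float,C.proj([F(x,y,z)])[0])))[0,0]) for y in ys]
ys=range(-60,30,5)
for x in(-90,-60,-30,0,30,60,90): print(x,'S',g(a,S,x,257,ys)); print(x,'T',g(t,T,x,257,ys))
rows((565.7,-67.6,300,.113),(537,174.5,300,.113),(537,174.5,270,.113))
E
```

```text
250 [[321.5, 117.8], [363.7, 127.6], [366.7, 121.0], [325.1, 111.6]] [[202.6, 238.3], [195.9, 180.3], [182.1, 182.3], [188.7, 240.2]]
257 [[321.5, 116.1], [363.9, 125.8], [366.9, 119.2], [325.1, 109.8]] [[201.8, 238.3], [195.0, 180.0], [181.2, 182.0], [187.8, 240.2]]
265 [[321.5, 114.1], [364.1, 123.8], [367.1, 117.2], [325.1, 107.8]] [[200.9, 238.3], [194.1, 179.6], [180.1, 181.6], [186.8, 240.3]]
-90 S [53, 51, 53, 51, 52, 50, 49, 55, 52, 52, 52, 54, 54, 57, 58, 59, 62, 66]
-90 T [135, 88, 69, 56, 54, 74, 64, 71, 63, 57, 72, 72, 142, 143, 99, 82, 47, 70]
-60 S [58, 57, 57, 59, 60, 63, 67, 70, 71, 69, 73, 73, 75, 73, 70, 69, 70, 83]
-60 T [144, 87, 63, 54, 55, 78, 134, 156, 156, 155, 154, 154, 153, 135, 101, 89, 45, 65]
-30 S [47, 56, 66, 75, 79, 81, 111, 163, 195, 201, 203, 202, 201, 197, 189, 185, 190, 195]
-30 T [139, 72, 56, 54, 53, 75, 137, 155, 154, 152, 153, 149, 150, 137, 100, 85, 47, 70]
0 S [79, 80, 79, 81, 80, 82, 113, 163, 191, 200, 200, 199, 200, 201, 200, 198, 192, 189]
0 T [135, 69, 68, 61, 53, 75, 131, 155, 153, 152, 152, 150, 152, 131, 102, 106, 50, 69]
30 S [97, 86, 78, 76, 79, 82, 111, 160, 190, 199, 200, 201, 201, 195, 173, 150, 158, 179]
30 T [138, 79, 69, 63, 52, 77, 139, 154, 152, 151, 152, 151, 148, 137, 96, 85, 44, 65]
60 S [82, 82, 81, 80, 80, 86, 112, 156, 189, 198, 199, 200, 202, 203, 203, 205, 205, 202]
60 T [130, 81, 59, 53, 50, 67, 128, 154, 151, 152, 152, 151, 151, 130, 101, 109, 50, 73]
90 S [100, 88, 78, 76, 78, 78, 80, 81, 81, 79, 80, 88, 121, 159, 165, 146, 149, 174]
90 T [33, 37, 38, 65, 113, 144, 122, 71, 76, 76, 78, 75, 133, 151, 147, 128, 52, 73]
(565.7, -67.6, 300, 0.113) -> [0.0013, -0.0015, 0.0005, -0.0014, 0.001, -0.1783]
(537, 174.5, 300, 0.113) -> [0.0013, -0.0015, 0.0005, 0.2424, -0.0001, -0.1779]
(537, 174.5, 270, 0.113) -> [0.0013, -0.0015, 0.0005, 0.2423, -0.0001, -0.1479]
clock 32.975
```

Lip front edge is at filler y of about −32 and its back at 0 to +8, so I aim for −14. I'll go up and over, then descend onto it.

```bash
python3 -m creep '0 0 0 0 0 -0.06 0; 0 0 0 0 0 -0.12 0; 0 0 0 0 0 -0.178 0; 0 0 0 0.05 0 -0.178 0; 0 0 0 0.1 0 -0.178 0; 0 0 0 0.15 0 -0.178 0; 0 0 0 0.2 0 -0.178 0; 0 0 0 0.235 0 -0.178 0; 0 0 0 0.246 0 -0.178 0; 0 0 0 0.246 0 -0.178 0; 0 0 0 0.246 0 -0.178 0'; python3 -c "
from h import *
rows((536.5,179,270,.113),(536.5,179,150,.113));print(arm.get_obs()['tool_pos'],arm.get_obs()['orientation'])"
```

```text
clock: 34.35
tool_pos: [536.6, 176.2, 261.4]
orientation: [0.666, 0.746, -0.001, -0.0]
contact_force: [0.7, -1.2, -0.6]
grip_width: 0.4
grip_force: 0.0
(536.5, 179, 270, 0.113) -> [-0.0008, 0.0007, 0.0002, 0.0028, 0.0003, 0.0287]
(536.5, 179, 150, 0.113) -> [-0.0008, 0.0007, 0.0002, 0.0028, 0.0004, 0.1487]
clock 34.35
[536.55514111 176.24864635 261.44003423] [ 6.65980978e-01  7.45968553e-01 -5.04052185e-04 -1.09804220e-05]
```

```bash
python3 -m creep '0 0 0 0.002 0 0.012 0; 0 0 0 0.002 0 0.024 0; 0 0 0 0.002 0 0.032 0; 0 0 0 0.002 0 0.038 0; 0 0 0 0.002 0 0.044 0; 0 0 0 0.002 0 0.05 0; 0 0 0 0.002 0 0.056 0; 0 0 0 0.002 0 0.062 0; 0 0 0 0.002 0 0.068 0'
```

```text
clock: 35.48
tool_pos: [536.4, 179.2, 193.5]
orientation: [0.666, 0.746, 0.0, 0.0]
contact_force: [-0.8, -0.8, 0.8]
grip_width: 0.3
grip_force: 0.9
```

```bash
python3 -m creep '0 0 0 0 0 0.008 0; 0 0 0 0 0 0.016 0; 0 0 0 0 0 0.024 0; 0 0 0 0 0 0.032 0; 0 0 0 0 0 0.04 0; 0 0 0 0 0 0.048 0; 0 0 0 0 0 0.056 0; 0 0 0 0 0 0.06 0'; python3 -m creep '0 0 0 0 0 0.005 0; 0 0 0 0 0 0.01 0; 0 0 0 0 0 0.014 0; 0 0 0 0 0 0.016 0;0 0 0 0 0 0.016 0'
```

```text
clock: 36.48
tool_pos: [536.4, 179.3, 133.3]
orientation: [0.666, 0.746, 0.0, -0.0]
contact_force: [0.7, -1.0, 1.5]
grip_width: 0.5
grip_force: 0.9
clock: 37.1
tool_pos: [536.4, 179.3, 117.7]
orientation: [0.666, 0.746, 0.0, 0.0]
contact_force: [-0.2, -0.6, -0.2]
grip_width: 0.7
grip_force: 0.3
```

```bash
python3 -m creep '0 0 0 0 0 0.001 0; 0 0 0 0 0 0.003 0; 0 0 0 0 0 0.003 0'|grep -E "tool_pos|contact"; python3 -m creep '0 0 0 0 0 0.001 0; 0 0 0 0 0 0.003 0; 0 0 0 0 0 0.003 0'|grep -E "tool_pos|contact"
```

```text
tool_pos: [536.1, 179.4, 114.4]
contact_force: [0.7, 0.7, -1.0]
tool_pos: [536.3, 179.3, 112.6]
contact_force: [-2.1, 0.0, 4.6]
```

```bash
python3 -m creep '0 0 0 0 0 0.002 0; 0 0 0 0 0 0.004 0; 0 0 0 0 0 0.004 0'; python3 -m creep '0 0 0 0 0 0.002 0; 0 0 0 0 0 0.004 0; 0 0 0 0 0 0.004 0'|grep -E "tool_pos|contact"
```

```text
clock: 38.22
tool_pos: [536.5, 179.4, 112.4]
orientation: [0.666, 0.746, 0.001, 0.001]
contact_force: [-6.4, -1.7, 23.2]
grip_width: 0.5
grip_force: 11.6
tool_pos: [536.7, 179.5, 112.2]
contact_force: [-12.2, -3.2, 41.9]
```

Hard stop at true z 149.6, which is the fully-down height. Retreating and checking.

```bash
python3 -m creep '0 0 0 0 0 -0.012 0; 0 0 0 0 0 -0.05 0; 0 0 0 0 0 -0.11 0; 0 0 0 0 0 -0.16 0; 0 0 0 -0.05 0 -0.18 0; 0 0 0 -0.11 -0.02 -0.18 0; 0 0 0 -0.17 -0.06 -0.18 0; 0 0 0 -0.2 -0.12 -0.18 0; 0 0 0 -0.2 -0.18 -0.18 0; 0 0 0 -0.2 -0.22 -0.18 0; 0 0 0 -0.2 -0.22 -0.18 0'; python3 - <<'E'
from h import *
a=arm.snapshot("scene")[:,:,::-1];b=arm.snapshot("top")[:,:,::-1]; cv2.imwrite("pics/s13.png",a);cv2.imwrite("pics/t13.png",b)
c,s=np.cos(.113),np.sin(.113); O=np.array([534.9,193.1,0]); F=lambda x,y,z:O+[x*c-y*s,x*s+y*c,z]
A=cv2.cvtColor(a,6);B=cv2.cvtColor(b,6)
g=lambda im,C,x,z,ys:[int(cv2.getRectSubPix(im,(1,1),tuple(map(float,C.proj([F(x,y,z)])[0])))[0,0]) for y in ys]
ys=range(-60,30,5)
for x in(0,50): print('lip z150',x,'S',g(A,S,x,150,ys),'T',g(B,T,x,150,ys))
for x in(-70,0,70): print('rail',x,'S',g(A,S,x,46,range(-130,-60,4)),'T',g(B,T,x,46,range(-130,-60,4)))
h=cv2.cvtColor(a,cv2.COLOR_BGR2HSV).astype(int); m=(((h[...,0]<6)|(h[...,0]>174))&(h[...,1]>170)&(h[...,2]>60)).astype(np.uint8); k,_,st,ce=cv2.connectedComponentsWithStats(m)
print([(ce[i].round(1).tolist(),int(st[i,4])) for i in range(1,k) if st[i,4]>8 and 180<ce[i][0]<450 and 180<ce[i][1]<345])
E
```

```text
clock: 39.98
tool_pos: [337.8, -44.5, 284.1]
orientation: [0.667, 0.745, 0.0, 0.0]
contact_force: [-0.0, -0.8, 0.0]
grip_width: 0.4
grip_force: 0.0
lip z150 0 S [85, 84, 84, 87, 105, 146, 184, 198, 198, 197, 197, 191, 169, 135, 103, 94, 115, 132] T [93, 84, 69, 63, 62, 120, 152, 153, 151, 151, 150, 151, 145, 93, 71, 91, 92, 92]
lip z150 50 S [86, 87, 83, 87, 106, 147, 184, 198, 200, 199, 199, 189, 158, 113, 81, 73, 69, 70] T [137, 91, 71, 68, 79, 118, 147, 151, 151, 151, 151, 150, 138, 93, 49, 67, 88, 92]
rail -70 S [112, 84, 71, 71, 71, 80, 106, 152, 198, 219, 228, 229, 228, 226, 226, 227, 224, 216] T [149, 149, 149, 148, 130, 94, 70, 79, 131, 152, 157, 158, 158, 157, 158, 158, 143, 106]
rail 0 S [116, 88, 79, 76, 77, 88, 114, 161, 200, 216, 212, 194, 166, 142, 134, 133, 133, 131] T [150, 150, 151, 150, 139, 106, 73, 81, 131, 153, 157, 158, 157, 158, 158, 158, 142, 106]
rail 70 S [123, 102, 93, 92, 93, 99, 120, 162, 197, 213, 211, 204, 194, 191, 194, 199, 196, 192] T [148, 148, 149, 150, 144, 112, 74, 81, 133, 153, 157, 157, 157, 158, 157, 158, 158, 158]
[([388.1, 211.4], 36), ([228.7, 243.0], 77), ([194.7, 273.5], 83), ([219.7, 285.0], 93), ([295.2, 322.8], 410)]
```

The lip stays at z 150 in both views. The rail is square, the same at x −70, 0 and +70 and about 100 mm in front of the guard, and the caps and bowl haven't moved. Handing in.

```bash
python3 -c "
from rig import arm
print(arm.job_done())"
```

```text
the job is handed in; nothing more can be done
None
```

I handed the job in at about 40 s: filled bottle in the tray, loose empty in its nest, shuttle home against its stops, splash guard down on its bottom stop; I did not see the catch itself (inferred from the guard staying down), and no verdict came back.

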